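# Set up a test-bar series on an ATR accessory

### The arm

A 7-joint arm with a two-finger parallel gripper is mounted at the origin on the work surface. World frame = base frame: x ahead of the robot, y to its left, z up, the work surface at z = 0. Lengths are in m, angles in rad, forces in N, time in s.
With the tool pointing down it reaches from about 0.4 to 0.85 m from the base axis. Payload 10.4 kg.
Tool frame: the origin (TCP) lies midway between the tips of the shut fingers; the grasp point (between the pads) lies 19 mm behind it; z points along the fingers, y is the direction in which the jaws open and shut (so a half turn about z gives the same grasp; the last joint's range is limited). The gripper opens to 85 mm and grips with 20 to 120 N. Pads are 22 mm wide; open, the fingers measure 114 mm over their backs; the gripper's body (76 mm by 85 mm) begins 54 mm behind the grasp point. The pads swing forward as they close: fully open they stand 13 mm farther back than shut.
Start: joints at [-1.37, 0.332, -0.065, 1.46, 0.022, 1.35, -0.088], TCP at [0.139, 0.609, 0.231] pointing down, gripper open.
Joint ranges: [-2.6, 2.6], [-0.5, 2.12], [-1.47, 1.34], [0.16, 2.42], [-1.27, 4.41], [0.06, 2.06], [-2.6, 2.6]. Speed limits (rad/s): [2.22, 2.22, 2.79, 2.79, 3.14, 3.14, 3.14].

### API

Orientations are given as a unit quaternion [x, y, z, w].
In Python, from workcell import manip, viewer gives the robot as it stands.
- The arm moves only by the tool move_arm, never from a script. Its argument "deltas" is a list of rows, each a list of 7 numbers: the shift along the tool's x, y, z in m, then the turn, a rotation vector about the tool's x, y, z in degrees, then the opening, from -1 (shut) to 1 (fully open). In form: [[dx, dy, dz, wx, wy, wz, gripper], ...]. A call has 1 to 10 rows; each row shifts and turns the commanded pose from where the row before left it, along the tool's axes as they then stand; what a row does not reach is not made up. A row lasts 1/8 s, in which the tool goes at most 62.5 mm and 10.7 degrees, less where a joint would pass 70% of its speed; a pose out of reach is approached as far as the arm can. A call with a gripper value outside its range is refused whole. The fingers move at their own pace and stop on an object; "force" is the grip in N (left out, the last holds). Time passes only in rows, so rows that do not move let the fingers close. It gives the time, the measured TCP pose, the force and the opening at its end, in the units of the state.
- manip.get_obs(): the state, without advancing time (a new reading comes with each control period).
- viewer.camera(name): name is "side" or "top" or "wrist"; returns (picture, depth): 480x640x3 uint8, red, green, blue; 480x640 float32, m along the optical axis (not along the pixel's ray), 0 where there is no reading.
- viewer.calibration(name): a dict with "fx", "fy", "cx", "cy" (pixels), "R" (3x3) and "t" (3): a world point X has camera coordinates R X + t; the wrist camera has in their place "T_tool_cam" (4x4, takes a point from camera to tool coordinates, whose origin is the TCP and whose axes are the flange's). Camera axes: x right, y down, z forward; pixel columns grow to the right and rows downward; lengths in m; the calibration is good to about 2 mm. The wrist camera is an equidistant fisheye: a pixel r from the principal point sees the ray r / f radians off the axis. A picture is of the moment at which its call begins: read the wrist's pose just before it. calibration takes no time and is no camera call.
- manip.hand_in(): hands the job in, once; it reports no verdict.
The state is a dict: "clock": time; "joint_pos": joint angles; "joint_velocities": joint speeds; "tau": joint torques, N m; "position": TCP position; "ee_rot": TCP orientation; "ft_force": force on the tool from outside, world axes, zero at the start; "torque": the same for the moment, N m; "grip_width": opening from 0.0 (shut) to 1.0 (fully open).
Only numpy, scipy, OpenCV 4.12 (cv2) and the standard library are available. Lean on these libraries where they do the work, as an engineer would, in place of code of your own. Each camera call takes 0.05 s, during which the arm holds its last target.

### The job

Set up the first measurement of a series of plastic test bars on the infrared ATR accessory: take the red dust cap off the crystal and put it in the narrow bay of the sample tray, lay the orange bar flat on the plate with its middle over the crystal and let go of it, and queue all the other bars flat in the tray's wide bay. With the orange bar in place, swing the clamp arm out over it until it clicks home against its stop in the detent, then wind the black pressure knob clockwise by repeated partial turns right down to its stop, so that the anvil presses on the bar. Leave the wash bottle, the jar and the tweezers alone.

Things in the scene. Friction and masses are not known exactly. Their poses are not given: they have to be found in the camera images.
- atr: ATR accessory, fixed: white box on a navy plinth, 184 (x) x 204 (y), flat aluminium top plate 166 x 186 at height 68. Origin: centre of its underside; its front faces own -x. On its mid-line: the crystal 40 in front of centre, the vertical arm pivot 45 behind it. Round the pivot a steel collar of radius 28 and the hub of the arm above it, ending 56 above the plate.
- crystal (a point): centre of the crystal (dark disc 9 wide in a steel ring 48 wide) in the plane of the top plate; axes as atr. A bar lying on it has its origin 3.5 above this point. A bar laid crosswise (along the atr's y, square to the closed arm) clears the pivot and the folded arm.
- pivot (a point): point on the vertical swing axis of the clamp arm at mid-height of the arm, 37 above the plate. Axes as atr.
- clamp (a joint): swing of the blue-grey clamp arm about pivot, rad, clockwise from above: starts 0 to 0.5 (folded); 2.0 = hard stop, arm pointing to the atr's -x, knob over the crystal. Light friction, stays where left; from 1.55 a spring ball must be pushed over a rib (2 to 3 N at the knob); past 1.78 it snaps to 2.0 and is held (home: over 1.93). 28 wide, 22 high, underside 26 above the plate, reach 115.
- nose (a point): top surface of the arm near its free end (white strip), 105 from the pivot axis, 48 above the plate. Own x points from the pivot along the arm, z up. The knob's axis is 20 further in.
- knob (a joint): turn of the black pressure knob on the arm, rad: 0 = backed right off (starts 0 to 0.4), grows clockwise seen from above (tightening) to a hard stop at 5.6 (over 5.35 counts as right down). Sprung: takes 0.06 to 0.1 N m, stays where it is left. Lowers the anvil 1.75 mm per rad: it touches the bar at about 4.3 rad and presses it with 6 to 7 N at the stop.
- knob_grip (a point): on the knob's axis, 85 from the pivot, 79 above the plate: where to grip its bar handle. Own x runs along the handle (42 long in own x, 14 thick in own y, top 7 above this point), z up; turns with the knob and the arm. The handle stands on a disc of radius 22 whose upper side is 23 below this point, on top of the arm.
- anvil: steel pressing pin, 10 wide, under the arm on the knob's axis. With the knob at 0 its flat end is 14.5 above the plate; it sinks as the knob is turned and is sprung (gives way up to 6). Origin on its axis, 11.5 above its flat end.
- cap: red plastic dust cap, sits over the crystal at the start: disc of radius 27, 13 high, with a round grip of radius 11 on top up to 39 high. Origin: centre of its underside. 45 g, loose.
- tray: grey sample tray, fixed, 200 (own x) x 232 (own y) outside, floor 3 thick, walls 4 thick up to 25 above the bench; a wall along its x parts it into a wide bay (own +y side) and a narrow bay (own -y side). Origin: centre of its underside.
- bar_bay (a point): centre of the floor of the wide bay, 192 (x) x 145 (y) inside, 22 deep. Axes as tray. A bar lying flat there, along the tray's x, has its origin 3.5 above this point.
- cap_bay (a point): centre of the floor of the narrow bay, 192 (x) x 75 (y) inside, 22 deep. Axes as tray.
- bar_orange: First sample: orange plastic tensile test bar (dog-bone), 165 long (own x), 7 thick (own z): two flat end tabs 42 long x 19 wide, a straight neck 13 wide and 64 long, short shoulders between; 22 g. Origin: its very centre, mid-thickness; same either way up and round. Starts flat on the bench, roughly along the world's y.
- bar_green: Green plastic tensile test bar (dog-bone), 165 long (own x), 7 thick (own z): two flat end tabs 42 long x 19 wide, a straight neck 13 wide and 64 long, short shoulders between; 22 g. Origin: its very centre, mid-thickness; same either way up and round. Starts flat on the bench, roughly along the world's y. 1 to 3 of green, blue, black are there; absent reads None.
- bar_blue: Blue plastic tensile test bar (dog-bone), 165 long (own x), 7 thick (own z): two flat end tabs 42 long x 19 wide, a straight neck 13 wide and 64 long, short shoulders between; 22 g. Origin: its very centre, mid-thickness; same either way up and round. Starts flat on the bench, roughly along the world's y. 1 to 3 of green, blue, black are there; absent reads None.
- bar_black: Black plastic tensile test bar (dog-bone), 165 long (own x), 7 thick (own z): two flat end tabs 42 long x 19 wide, a straight neck 13 wide and 64 long, short shoulders between; 22 g. Origin: its very centre, mid-thickness; same either way up and round. Starts flat on the bench, roughly along the world's y. 1 to 3 of green, blue, black are there; absent reads None.
- wash_bottle: bystander: white wash bottle with a red cap and spout, 64 wide, 160 high, standing at the far side. Origin: centre of its underside.
- jar: bystander: amber jar with a black cap, 52 wide, 65 high, standing at the far side. Origin: centre of its underside.
- tweezers: bystander: steel tweezers, 125 long, lying flat at the far side. Origin: under their middle.
Mind the look-alikes: they are no part of the job. Of the things like the cap, leave any that is turquoise; of the rest the larger one is meant.

How it is judged:
On the way, in this order (a step that is already met when the one before it is completed fails the run):
1. the orange bar lies flat on the plate, its middle over the crystal, let go of, the arm still clear (horizontal distance between bar_orange and crystal below 0.01 m and z of bar_orange in the frame of crystal between 0.001 and 0.0065 m and angle between the z axis of bar_orange and the z axis of crystal, either way round below 0.06 rad and value of joint clamp below 1.5 rad and linear speed of bar_orange below 0.02 m/s and contact force between the fingers and bar_orange below 0.3 N), for 0.2 s.
2. the clamp arm is home in its detent over the bar, the knob not yet wound (horizontal distance between bar_orange and crystal below 0.01 m and z of bar_orange in the frame of crystal between 0.001 and 0.0065 m and angle between the z axis of bar_orange and the z axis of crystal, either way round below 0.06 rad and value of joint clamp above 1.93 rad and value of joint knob below 4 rad), for 0.2 s.
3. the pressure knob is wound down to its stop and the anvil presses the bar (horizontal distance between bar_orange and crystal below 0.01 m and z of bar_orange in the frame of crystal between 0.001 and 0.0065 m and angle between the z axis of bar_orange and the z axis of crystal, either way round below 0.06 rad and value of joint clamp above 1.93 rad and value of joint knob above 5.35 rad and contact force between anvil and bar_orange above 3 N), for 0.2 s.
At the end, for the whole second after the job is handed in: Orange bar flat, middle within 10 mm of the crystal; arm within 0.07 rad and knob within 0.25 rad of their stops, anvil pressing the bar with over 3 N; cap at rest in the narrow bay; every other bar at rest, flat (7 degrees) in the wide bay, centre at most 13 mm above its floor (all of step 3 and x of cap in the frame of cap_bay between -0.096 and 0.096 m and y of cap in the frame of cap_bay between -0.038 and 0.038 m and z of cap in the frame of cap_bay between -0.004 and 0.03 m and linear speed of each of cap, bar_green, bar_blue, bar_black below 0.02 m/s and x of bar_green in the frame of bar_bay between -0.096 and 0.096 m and y of bar_green in the frame of bar_bay between -0.073 and 0.073 m and z of each of bar_green, bar_blue, bar_black in the frame of bar_bay below 0.013 m and angle between the z axis of each of bar_green, bar_blue, bar_black and the z axis of tray, either way round below 0.12 rad and x of bar_blue in the frame of bar_bay between -0.096 and 0.096 m and y of bar_blue in the frame of bar_bay between -0.073 and 0.073 m and x of bar_black in the frame of bar_bay between -0.096 and 0.096 m and y of bar_black in the frame of bar_bay between -0.073 and 0.073 m); the robot touches nothing.
It fails at once if the white wash bottle with red cap is moved more than 30 mm (distance of wash_bottle from where it was at the start of the episode above 0.03 m).
It fails at once if the amber jar is moved more than 30 mm (distance of jar from where it was at the start of the episode above 0.03 m).
It fails at once if the steel tweezers is moved more than 30 mm (distance of tweezers from where it was at the start of the episode above 0.03 m).
Of bar_green, bar_blue, bar_black only 1 to 3 are there at a start; the rules pass over those that are not, and their reading is None.
At some moment in a run one of bar_green, bar_blue, bar_black may be knocked a few centimetres aside while the robot is not near it.
Once in a run the grip may slacken for a moment while it holds something.
It also fails if it takes over 210 s, if anything falls off the work surface, if the arm or the gripper's body presses on something with over 40 N, if the wrist force passes 120 N, or if a joint passes its speed limit or range.

## Working session

There is one attempt and no reset: what is moved stays moved. The work goes in short steps, Python scripts to look and compute and a tool call to move; the robot and the scene stay as the last step left them, time stands still between calls to the robot, and variables do not carry over. Pictures are saved under pics/ and viewed, and the job is handed in when it is done.

Besides the shell and the picture viewer there is one more tool, called after "Request:" as name([rows], argument=value, ...), one row to a line, values as JSON. move_arm: Moves the arm, as the interface text tells. Its arguments: {"type":"object","properties":{"deltas":{"type":"array"},"force":{"type":"number"}},"required":["deltas"]}

```bash
ls -la; mkdir -p pics; python3 - <<'E'
from workcell import manip, viewer
import cv2, numpy as np
o=manip.get_obs(); print(o)
for n in ("top","side"):
    im,d=viewer.camera(n); cv2.imwrite(f"pics/{n}0.png",im[:,:,::-1]); np.savez(f"{n}0.npz",im=im,d=d); print(n,viewer.calibration(n))
print(viewer.calibration("wrist"))
E
```

```text
total 12
drwxr-xr-x  3 agent agent 4096 Dec  7 14:53 .
drwxr-xr-x 23 root  root  4096 Dec  7 14:53 ..
drwxr-xr-x  2 agent agent 4096 Dec  7 14:53 pics
{'clock': 0.0, 'joint_pos': array([-1.36960687,  0.33283199, -0.06471922,  1.46094774,  0.02160802,
        1.34991881, -0.08850978]), 'joint_velocities': array([ 0.0002303 ,  0.00060459,  0.00277436, -0.00045851,  0.00040293,
       -0.00183689, -0.00164856]), 'tau': array([-8.28663651e-04, -6.25439215e+01,  4.88731626e-02, -3.91605163e+01,
        1.62505126e-02,  9.75122850e-03, -1.96426674e-05]), 'position': array([0.138616  , 0.60904047, 0.23053783]), 'ee_rot': array([ 1.11645812e-01,  9.93747813e-01, -7.03556873e-04, -4.42756131e-05]), 'ft_force': array([-0.16750817, -0.34328223,  0.29503885]), 'torque': array([-0.02590652,  0.00984835, -0.05390418]), 'grip_width': 0.9956642446287991}
top {'fx': 437.49971029229687, 'fy': 437.49971029229687, 'cx': 316.61549302608745, 'cy': 234.00310380528447, 'R': array([[ 0.02388355, -0.99965199,  0.01120168],
       [-0.98832345, -0.02529659, -0.1502559 ],
       [ 0.15048697, -0.00748224, -0.98858368]]), 't': array([0.03492289, 0.56297622, 1.02518139])}
side {'fx': 567.2133815522652, 'fy': 567.2133815522652, 'cx': 325.26878587773035, 'cy': 243.40883997772335, 'R': array([[ 0.99143437, -0.13012102, -0.01124285],
       [-0.0823934 , -0.5563388 , -0.82686061],
       [ 0.10133711,  0.82070437, -0.56229452]]), 't': array([-0.5108515 ,  0.15763245,  1.22088612])}
{'fx': 371.64829954431775, 'fy': 371.64829954431775, 'cx': 323.32251425263865, 'cy': 233.31742530442722, 'T_tool_cam': array([[-3.03630464e-04, -9.57600339e-01, -2.88099806e-01,
         7.43907525e-02],
       [ 9.99999947e-01, -3.23430943e-04,  2.11285535e-05,
         7.38752109e-04],
       [-1.13413102e-04, -2.88099784e-01,  9.57600387e-01,
        -1.43074341e-01],
       [ 0.00000000e+00,  0.00000000e+00,  0.00000000e+00,
         1.00000000e+00]])}
```

View pics/top0.png

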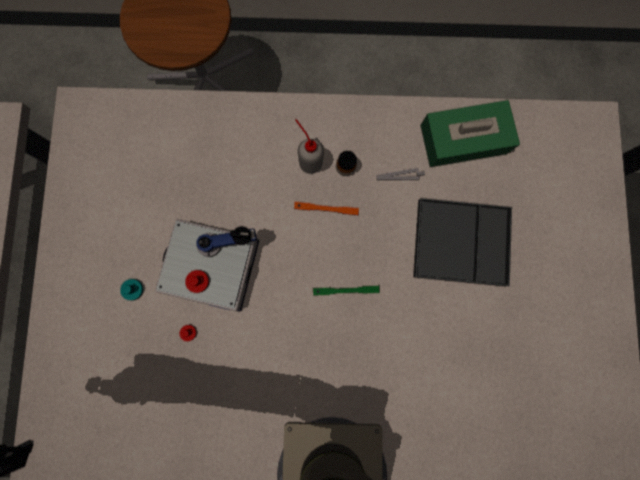

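View pics/side0.png

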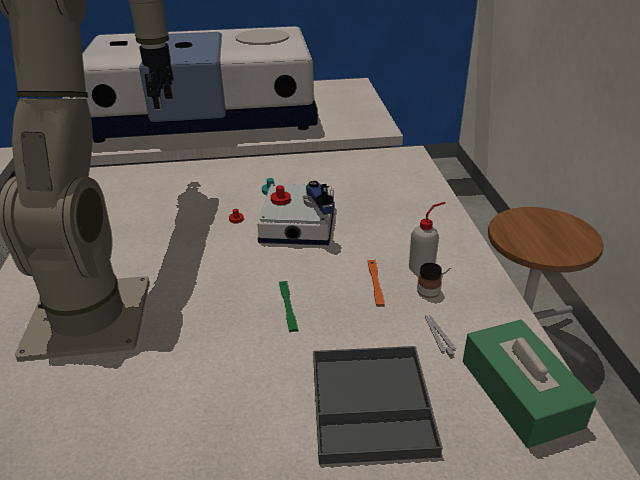

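```bash
cat > h.py <<'E'
import numpy as np, cv2
from scipy.spatial.transform import Rotation as Ro
from workcell import manip, viewer
def cloud(n,d):
    c=viewer.calibration(n); v,u=np.mgrid[:480,:640]
    P=np.stack([(u-c['cx'])/c['fx']*d,(v-c['cy'])/c['fy']*d,d],-1)
    return (P-c['t'])@c['R']
def ray(n,u,v,z):
    c=viewer.calibration(n)
    r=np.array([(u-c['cx'])/c['fx'],(v-c['cy'])/c['fy'],1.])@c['R']; o=-c['R'].T@c['t']
    return o+r*(z-o[2])/r[2]
def wray(u,v,z,o=None):
    c=viewer.calibration('wrist'); o=o or manip.get_obs()
    a=np.array([u-c['cx'],v-c['cy']]); r=np.hypot(*a); th=r/c['fx']
    d=np.array([*(a/max(r,1e-9)*np.sin(th)),np.cos(th)])
    T=c['T_tool_cam']; R=Ro.from_quat(o['ee_rot']).as_matrix()
    p=R@T[:3,3]+o['position']; d=R@T[:3,:3]@d
    return p+d*(z-p[2])/d[2]
def snap(n,name):
    o=manip.get_obs(); im,d=viewer.camera(n); cv2.imwrite(f"pics/{name}.png",im[:,:,::-1]); return o,im,d
def tool(p,o=None):
    "world vector -> tool axes"
    o=o or manip.get_obs(); return Ro.from_quat(o['ee_rot']).as_matrix().T@np.array(p)
def st():
    o=manip.get_obs(); R=Ro.from_quat(o['ee_rot']).as_matrix()
    print('t%.2f'%o['clock'],'pos',o['position'].round(4),'jaw yaw %.1f'%np.degrees(np.arctan2(R[1,1],R[0,1])),'xaxis yaw %.1f'%np.degrees(np.arctan2(R[1,0],R[0,0])),'z',R[:,2].round(3),'F',o['ft_force'].round(1),'w %.3f'%o['grip_width'],'q',o['joint_pos'].round(2))
def go(target,yawx=None,o=None):
    """print tool-frame delta from current to target TCP; and yaw turn (deg about tool z) to have tool x at yawx"""
    o=o or manip.get_obs(); R=Ro.from_quat(o['ee_rot']).as_matrix()
    d=R.T@(np.array(target)-o['position'])
    print('delta tool mm',(d*1000).round(1))
    Rt=Ro.from_quat(o['ee_rot'])
    if yawx is not None:
        a=np.radians(yawx); x=np.array([np.cos(a),np.sin(a),0]); z=np.array([0,0,-1.]); y=np.cross(z,x)
        W=Ro.from_matrix(R.T@np.stack([x,y,z],1)).as_rotvec(degrees=True); print('turn deg',W.round(1))
E
python3 - <<'E'
from h import *
z=np.load('top0.npz'); im,d=z['im'],z['d']; P=cloud('top',d)
hsv=cv2.cvtColor(im,cv2.COLOR_RGB2HSV)
def comp(m,name,mn=20):
    n,l,s,c=cv2.connectedComponentsWithStats(m.astype(np.uint8))
    for i in range(1,n):
        if s[i,4]>=mn:
            q=P[l==i]; q=q[np.isfinite(q).all(1)]
            print(name,'px',c[i].round(1),'A',s[i,4],'mean',q.mean(0).round(3),'zmax',q[:,2].max().round(3))
H,S,V=hsv[...,0],hsv[...,1],hsv[...,2]
comp(((H<6)|(H>174))&(S>170)&(V>80),'red')
comp((H>6)&(H<16)&(S>200)&(V>120),'orange')
comp((H>50)&(H<80)&(S>120)&(V>40),'green')
comp((H>80)&(H<100)&(S>120)&(V>40),'turq')
comp((H>105)&(H<130)&(S>100)&(V>30),'blue')
g=im.astype(float); g=255*(g/255)**.45; cv2.imwrite('pics/top0b.png',g.astype(np.uint8)[:,:,::-1])
E
```

```text
red px [309.8 145.3] A 82 mean [0.753 0.07  0.135] zmax 0.161
red px [196.  281.2] A 326 mean [0.438 0.318 0.106] zmax 1.098
red px [187.1 332.7] A 167 mean [0.318 0.354 0.021] zmax 1.098
orange px [327.4 208.2] A 267 mean [0.633 0.023 0.012] zmax 1.098
green px [471.8 130.7] A 2412 mean [ 0.822 -0.325  0.08 ] zmax 1.098
green px [346.3 290. ] A 280 mean [ 0.429 -0.028  0.008] zmax 0.013
turq px [130.8 289.4] A 309 mean [0.418 0.496 0.022] zmax 1.098
blue px [217.1 241.2] A 329 mean [0.527 0.271 0.126] zmax 1.098
```

View pics/top0b.png

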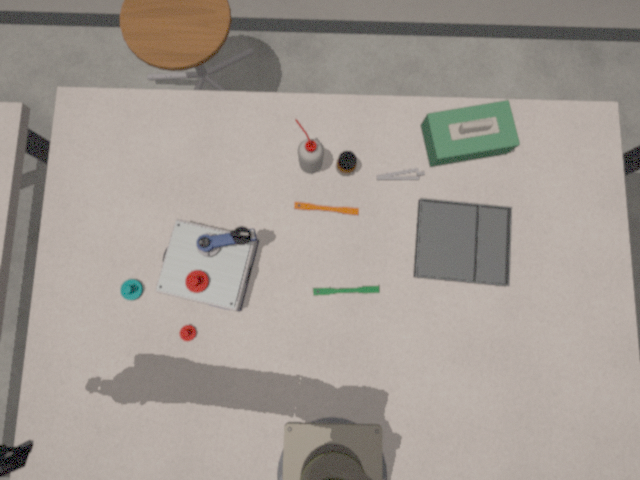

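```bash
python3 - <<'E'
from h import *
z=np.load('top0.npz'); im,d=z['im'],z['d']; P=cloud('top',d); ok=d>0
def rect(m,name):
    pts=P[m][:,:2].astype(np.float32); r=cv2.minAreaRect(pts); print(name,m.sum(),np.round(r[0],4),np.round(r[1],4),round(r[2],2)); return r
n,l,s,c=cv2.connectedComponentsWithStats((ok&(abs(P[...,2]-0.068)<0.008)).astype(np.uint8))
for i in range(1,n):
    if s[i,4]>200: print(i,s[i],c[i]); rect(cv2.morphologyEx((l==i).astype(np.uint8),cv2.MORPH_OPEN,np.ones((3,3)))>0,'plate')
# tray by grey darkness
hsv=cv2.cvtColor(im,cv2.COLOR_RGB2HSV)
m=(hsv[...,2]<75)&(hsv[...,1]<60); m[:190]=0;m[300:]=0;m[:,:400]=0;m[:,540:]=0
n,l,s,c=cv2.connectedComponentsWithStats(m.astype(np.uint8)); i=1+np.argmax(s[1:,4]); print('tray',s[i],c[i])
cn=max(cv2.findContours((l==i).astype(np.uint8),0,2)[0],key=cv2.contourArea)
q=cv2.approxPolyDP(cn,8,True)[:,0]; print(q, [ray('top',*a,.025).round(3) for a in q])
w=np.array([ray('top',*a[0],.025)[:2] for a in cn],np.float32); print(cv2.minAreaRect(w))
# bars and caps on planes
H,S,V=[hsv[...,k] for k in range(3)]
for nm,mm,zz in (('or',(H>6)&(H<16)&(S>200)&(V>120),.007),('gr',(H>50)&(H<80)&(S>120)&(V>40),.007),('cap',((H<6)|(H>174))&(S>170)&(V>80),.03)):
    mm=mm.copy(); mm[:170]=0
    n,l,s,c=cv2.connectedComponentsWithStats(mm.astype(np.uint8))
    for i in range(1,n):
        if s[i,4]<20: continue
        v,u=np.nonzero(l==i); w=np.array([ray('top',a,b,zz)[:2] for a,b in zip(u,v)],np.float32)
        r=cv2.minAreaRect(w); vx=cv2.fitLine(w,2,0,.01,.01).ravel(); print(nm,r,w.mean(0),'yaw',np.degrees(np.arctan2(vx[1],vx[0])))
E
python3 - <<'E'
import cv2
im=cv2.imread('pics/top0b.png')
cv2.imwrite('pics/atr0.png',cv2.resize(im[200:350,110:290],None,fx=4,fy=4,interpolation=cv2.INTER_CUBIC))
im=cv2.imread('pics/side0.png')
cv2.imwrite('pics/atr0s.png',cv2.resize(im[160:260,220:360],None,fx=5,fy=5,interpolation=cv2.INTER_CUBIC))
E
```

```text
4 [442 105  39  22 233] [460.69098712 115.12875536]
plate 0 [0. 0.] [0. 0.] 0.0
15 [425 114  95  47 952] [464.95483193 141.91911765]
plate 118 [ 0.7784 -0.3015] [0.2158 0.0962] 69.63
74 [338 151  19  19 279] [346.85663082 159.7562724 ]
plate 278 [ 0.7445 -0.0211] [0.0459 0.0445] 1.62
79 [ 156  220   98   91 4679] [203.28104296 267.09360975]
plate 4517 [0.4794 0.312 ] [0.1944 0.1718] 77.76
tray [ 413  198   99   88 7572] [462.77733756 242.00237718]
[[418 200]
 [415 277]
 [508 285]
 [511 207]] [array([ 0.658, -0.204,  0.025]), array([ 0.464, -0.195,  0.025]), array([ 0.45 , -0.423,  0.025]), array([ 0.646, -0.439,  0.025])]
((0.5556330680847168, -0.3144838809967041), (0.23708422482013702, 0.2003900110721588), 85.76956176757812)
or ((0.6348743438720703, 0.026360396295785904), (0.1595398485660553, 0.014485151506960392), 85.6774673461914) [0.63450146 0.02263432] yaw 85.56144
gr ((0.4290199279785156, -0.027648940682411194), (0.013922866433858871, 0.15917137265205383), 3.647423505783081) [ 0.42895523 -0.02840048] yaw -86.46677
cap ((0.44137659668922424, 0.3368433713912964), (0.0482049286365509, 0.05119534581899643), 1.4113609790802002) [0.4407834  0.33806896] yaw 61.27742
cap ((0.3190043568611145, 0.3502024710178375), (0.033995017409324646, 0.03579575568437576), 47.178443908691406) [0.31845677 0.3512004 ] yaw -18.780619
```

View pics/atr0.png

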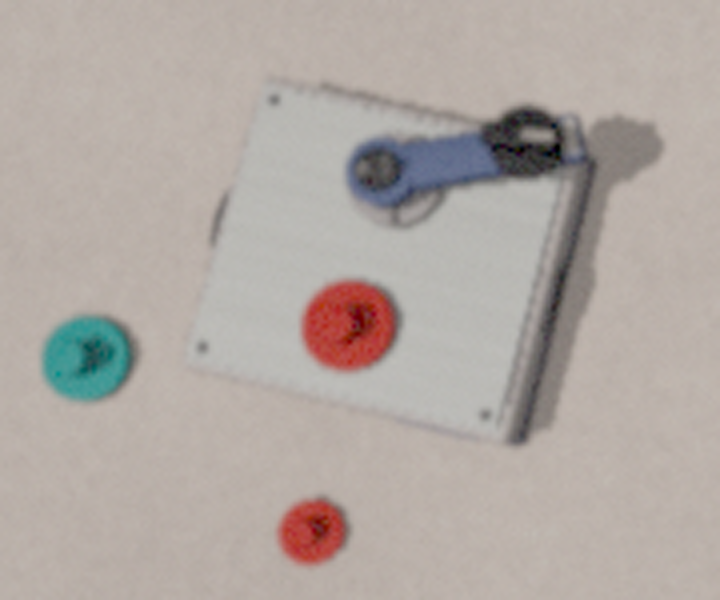

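View pics/atr0s.png

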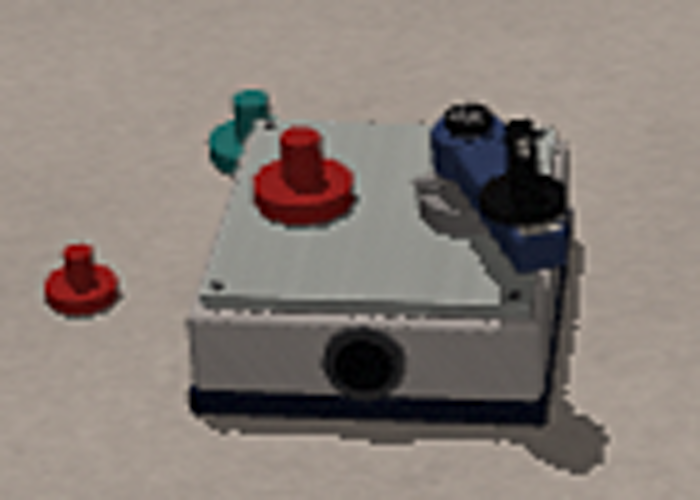

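```bash
python3 - <<'E'
from h import *
C=[ray('top',*p,.068)[:2] for p in ((177.5,220),(256,241),(237.5,309.5),(157,291))]
print(np.round(C,4)); C=np.array(C); print(C.mean(0)); e=C[0]-C[3]; f=C[1]-C[2]; print(np.linalg.norm(e),np.linalg.norm(f),np.degrees(np.arctan2(*e[::-1])),np.degrees(np.arctan2(*f[::-1]))); g=C[0]-C[1];h=C[3]-C[2];print(np.linalg.norm(g),np.linalg.norm(h),np.degrees(np.arctan2(*g[::-1]))-90,np.degrees(np.arctan2(*h[::-1]))-90)
# cap disc centre at z=.068+.013
print('cap',ray('top',197.5,281.5,.081)); print('pivot top',ray('top',204.5,242.5,.124)); 
st()
E
```

```text
[[0.5833 0.3814]
 [0.5376 0.1923]
 [0.3766 0.2279]
 [0.4145 0.4168]]
[0.47800231 0.30461691]
0.17246034728650877 0.16487465713183716 -11.873924599924925 -12.471875451965012
0.194489336540959 0.1926886691820652 -13.597045057766323 -11.354611271549302
cap [0.43829746 0.3210326  0.081     ]
pivot top [0.52385867 0.29985846 0.124     ]
t0.10 pos [0.1386 0.6091 0.2306] jaw yaw 77.2 xaxis yaw 167.2 z [-0.    -0.001 -1.   ] F [ 0.3 -0.7  0.1] w 0.999 q [-1.37  0.33 -0.06  1.46  0.02  1.35 -0.09]
```

```bash
python3 -c "
from h import *
go([.43,.315,.33],167.6)"
```

```text
delta tool mm [-349.4 -222.2  -99.1]
turn deg [-0.1  0.  -0.4]
```

Request:
move_arm([
  [-0.01,-0.005,-0.04,0,0,0,1],
  [-0.035,-0.022,-0.04,0,0,0,1],
  [-0.05,-0.032,-0.019,0,0,0,1],
  [-0.05,-0.032,0,0,0,0,1],
  [-0.05,-0.032,0,0,0,0,1],
  [-0.05,-0.032,0,0,0,0,1],
  [-0.05,-0.032,0,0,0,0,1],
  [-0.035,-0.022,0,0,0,0,1],
  [-0.02,-0.013,0,0,0,0,1],
  [0,0,0,0,0,0,1],
])

```text
clock: 1.35
position: [0.4318, 0.3136, 0.3301]
ee_rot: [0.113, 0.994, -0.0, -0.0]
ft_force: [0.8, -0.1, -0.0]
grip_width: 1.0
```

```bash
python3 -c "
from h import *
st(); snap('wrist','w1')"
```

```text
t1.35 pos [0.4318 0.3136 0.3301] jaw yaw 77.0 xaxis yaw 167.0 z [-0.    -0.001 -1.   ] F [ 0.8 -0.1 -0. ] w 1.000 q [-0.92  0.09  0.22  1.55 -0.02  1.51  0.65]
```

View pics/w1.png

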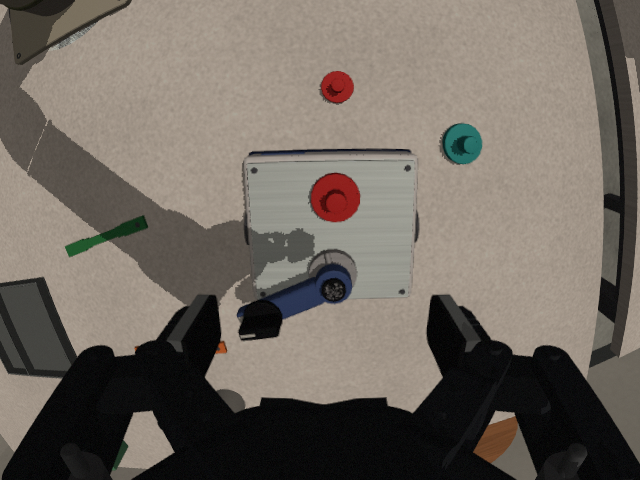

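```bash
cat > w1.py <<'E'
from h import *
import sys
name=sys.argv[1]
im=cv2.imread(f'pics/{name}.png'); hsv=cv2.cvtColor(im,cv2.COLOR_BGR2HSV); H,S,V=[hsv[...,k] for k in range(3)]
m=((H<6)|(H>174))&(S>150)&(V>60)
n,l,s,c=cv2.connectedComponentsWithStats(m.astype(np.uint8))
for i in range(1,n):
    if s[i,4]>100:
        cn=max(cv2.findContours((l==i).astype(np.uint8),0,2)[0],key=cv2.contourArea); print(cv2.minEnclosingCircle(cn),cv2.fitEllipse(cn))
E
python3 w1.py w1
python3 - <<'E'
import cv2
im=cv2.imread('pics/w1.png')
cv2.imwrite('pics/w1z.png',cv2.resize(im[140:350,225:435],None,fx=2.8,fy=2.8,interpolation=cv2.INTER_CUBIC))
E
```

```text
((336.95159912109375, 86.61289978027344), 16.12934684753418) ((336.86065673828125, 86.55743408203125), (30.575437545776367, 31.34617042541504), 89.89139556884766)
((335.05889892578125, 197.2703857421875), 24.617263793945312) ((334.79925537109375, 197.20985412597656), (47.610713958740234, 48.00691223144531), 77.16432189941406)
```

View pics/w1z.png

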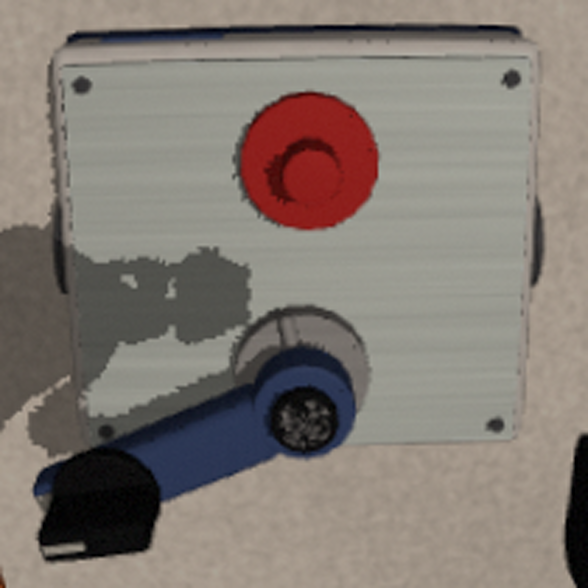

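```bash
cat > w2.py <<'E'
from h import *
# pose in w1: 
o=manip.get_obs()
C=np.array([wray(u,v,.068,o)[:2] for u,v in ((254.3,170),(407.9,167.9),(402.1,291.8),(262.9,294.3))]); print(C.round(4))
ctr=C.mean(0); x=(C[3]-C[0])+(C[2]-C[1]); y=C[1]-C[0]+C[2]-C[3]; print('ctr',ctr.round(4),'yaw',np.degrees(np.arctan2(x[1],x[0])),np.degrees(np.arctan2(y[1],y[0]))-90, np.linalg.norm(C[3]-C[0]),np.linalg.norm(C[2]-C[1]),np.linalg.norm(C[1]-C[0]),np.linalg.norm(C[2]-C[3]))
u=x/np.linalg.norm(x); print('crystal est',ctr-.04*u,'pivot est',ctr+.045*u)
print('cap',wray(334.9,197.2,.081,o),'cap grip top',wray(225+313/2.8,140+176/2.8,.107,o),'hub',wray(333.9,289.3,.124,o))
E
python3 w2.py
```

```text
[[0.3887 0.2472]
 [0.424  0.4137]
 [0.5714 0.3826]
 [0.5362 0.2161]]
ctr [0.48   0.3149] yaw -11.927472805752865 -11.943187318358127 0.15077826064118185 0.15063816035445937 0.17021247691517485 0.17022302335170833
crystal est [0.44091293 0.32316986] pivot est [0.52407778 0.30560263]
cap [0.43641631 0.32730288 0.081     ] cap grip top [0.43733257 0.32824228 0.107     ] hub [0.52200282 0.30618761 0.124     ]
```

```bash
python3 -c "
from h import *
go([.437,.328,.086])"
```

```text
delta tool mm [ -3.5  14.  244. ]
```

Request:
move_arm([
  [-0.0035,0.014,0.03,0,0,0,0.5],
  [0,0,0.055,0,0,0,0.5],
  [0,0,0.055,0,0,0,0.5],
  [0,0,0.045,0,0,0,0.5],
  [0,0,0.03,0,0,0,0.5],
  [0,0,0.02,0,0,0,0.5],
  [0,0,0.009,0,0,0,0.5],
  [0,0,0,0,0,0,0.5],
  [0,0,0,0,0,0,0.3],
], force=60)

```text
clock: 2.52
position: [0.4374, 0.3289, 0.0873]
ee_rot: [0.111, 0.994, 0.001, 0.0]
ft_force: [0.3, 0.4, 0.2]
grip_width: 0.65
```

```bash
python3 -c "
from h import *
st(); snap('wrist','w2')"
```

```text
t2.52 pos [0.4374 0.3289 0.0873] jaw yaw 77.2 xaxis yaw 167.2 z [ 0.001  0.001 -1.   ] F [0.3 0.4 0.2] w 0.650 q [-0.9   0.29  0.2   1.84 -0.07  1.01  0.67]
```

View pics/w2.png

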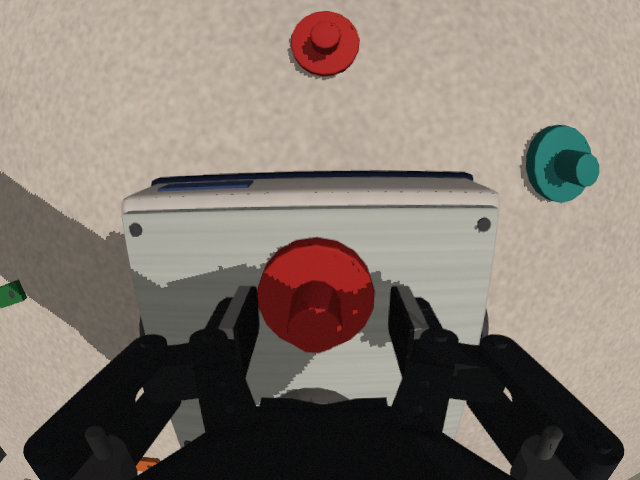

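The red cap's round grip sits between the pads (pads at columns 245 and 400, grip at about (315,310)). I close on it.

Request:
move_arm([
  [0,0,0,0,0,0,-0.5],
  [0,0,0,0,0,0,-1],
  [0,0,0,0,0,0,-1],
  [0,0,0,0,0,0,-1],
  [0,0,0,0,0,0,-1],
  [0,0,0,0,0,0,-1],
  [0,0,-0.02,0,0,0,-1],
  [0,0,-0.04,0,0,0,-1],
  [0,0,-0.05,0,0,0,-1],
  [0,0,-0.04,0,0,0,-1],
], force=60)

```text
clock: 3.82
position: [0.4373, 0.3282, 0.2383]
ee_rot: [0.112, 0.994, 0.001, 0.0]
ft_force: [0.6, 0.3, -1.0]
grip_width: 0.233
```

```bash
python3 -c "
from h import *
st(); snap('wrist','w3')
go([.55,-.30,.25],86)"
```

```text
t3.83 pos [0.4373 0.3282 0.2383] jaw yaw 77.2 xaxis yaw 167.2 z [ 0.001  0.001 -1.   ] F [ 0.6  0.3 -1. ] w 0.233 q [-0.92  0.15  0.22  1.67 -0.03  1.32  0.65]
delta tool mm [-248.3 -588.9   -9.4]
turn deg [ 0.5 -0.1 81.2]
```

View pics/w3.png

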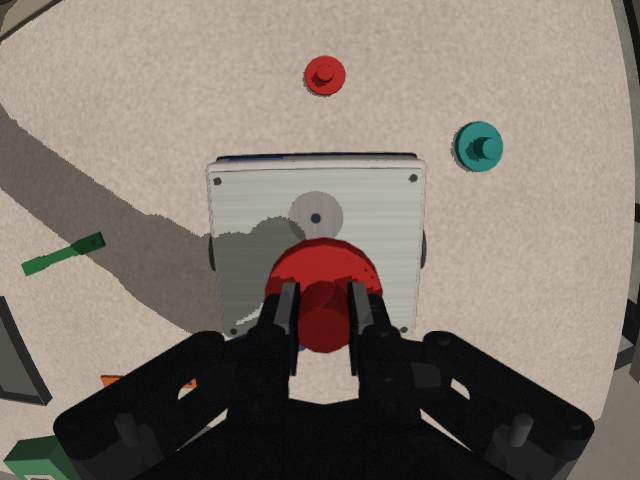

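Request:
move_arm([
  [-0.008,-0.019,-0.01,0,0,0,-1],
  [-0.016,-0.038,0,0,0,0,-1],
  [-0.023,-0.055,0,0,0,0,-1],
  [-0.023,-0.055,0,0,0,0,-1],
  [-0.023,-0.055,0,0,0,0,-1],
  [-0.023,-0.055,0,0,0,0,-1],
  [-0.023,-0.055,0,0,0,0,-1],
  [-0.023,-0.055,0,0,0,0,-1],
  [-0.023,-0.055,0,0,0,0,-1],
  [-0.023,-0.055,0,0,0,0,-1],
])

```text
clock: 5.12
position: [0.5287, -0.2053, 0.2457]
ee_rot: [0.112, 0.994, 0.0, -0.0]
ft_force: [1.0, 0.6, -0.4]
grip_width: 0.232
```

```bash
python3 -c "
from h import *
class O(dict): pass
import numpy as np
o={'position':np.array([.4373,.3282,.2383]),'ee_rot':np.array([0.112,.994,.001,0])}
print('crystal',wray(315.7,218,.068,o))
st()
go([.55,-.30,.25],86)"
```

```text
crystal [0.44184111 0.32147411 0.068     ]
t5.12 pos [ 0.5287 -0.2053  0.2457] jaw yaw 77.1 xaxis yaw 167.1 z [-0.001  0.    -1.   ] F [ 1.   0.6 -0.4] w 0.232 q [-0.31  0.22  0.71  1.63 -0.15  1.34  1.76]
delta tool mm [-41.9 -87.6  -4.3]
turn deg [-0.  -0.1 81.1]
```

Request:
move_arm([
  [-0.021,-0.044,0,0,0,0,-1],
  [-0.016,-0.034,0,0,0,0,-1],
  [-0.005,-0.01,0,0,0,10,-1],
  [0,0,0,0,0,10.5,-1],
  [0,0,0,0,0,10.5,-1],
  [0,0,0,0,0,10.5,-1],
  [0,0,0,0,0,10.5,-1],
  [0,0,0,0,0,10.5,-1],
  [0,0,0,0,0,10.5,-1],
  [0,0,0,0,0,8,-1],
])

```text
clock: 6.38
position: [0.5498, -0.2985, 0.2455]
ee_rot: [0.733, 0.681, -0.0, -0.001]
ft_force: [0.4, 0.0, -0.6]
grip_width: 0.229
```

```bash
python3 -c "
from h import *
st(); snap('wrist','w4')"
```

```text
t6.38 pos [ 0.5498 -0.2985  0.2455] jaw yaw -4.2 xaxis yaw 85.8 z [-0.001  0.001 -1.   ] F [ 0.4  0.  -0.6] w 0.229 q [-0.3   0.48  1.02  1.48 -0.41  1.41  0.65]
```

View pics/w4.png

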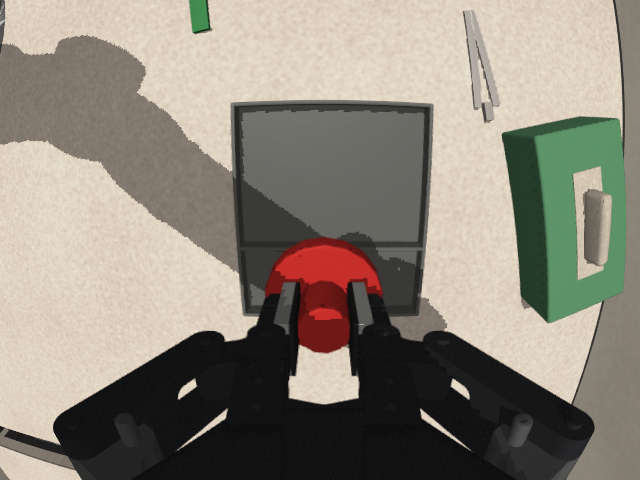

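```bash
python3 - <<'E'
from h import *
C=np.array([wray(u,v,.025)[:2] for u,v in ((231,103),(433,104),(418,315),(244,316))]); print(C.round(4))
c=C.mean(0); x=C[1]-C[0]+C[2]-C[3]; y=C[0]-C[3]+C[1]-C[2]; print(c,np.linalg.norm(x)/2,np.linalg.norm(y)/2,np.degrees(np.arctan2(x[1],x[0])),np.degrees(np.arctan2(y[1],y[0]))-90)
y=y/np.linalg.norm(y); cb=c-.0745*y; bb=c+.0395*y; print('cap_bay',cb,'bar_bay',bb)
go([*cb,.03],None)
E
```

```text
[[ 0.4662 -0.1932]
 [ 0.6643 -0.2089]
 [ 0.6456 -0.4386]
 [ 0.4483 -0.4237]]
[ 0.55610947 -0.31609537] 0.19827485025858085 0.23086350345467505 -4.433431251356881 -4.551764989768046
cap_bay [ 0.55019717 -0.3903604 ] bar_bay [ 0.55924418 -0.27671995]
delta tool mm [-91.7   7.9 215.4]
```

Request:
move_arm([
  [-0.03,0.008,0,0,0,0,-1],
  [-0.045,0,0.03,0,0,0,-1],
  [-0.017,0,0.05,0,0,0,-1],
  [0,0,0.055,0,0,0,-1],
  [0,0,0.04,0,0,0,-1],
  [0,0,0.025,0,0,0,-1],
  [0,0,0.015,0,0,0,-1],
  [0,0,0.006,0,0,0,-1],
  [0,0,0,0,0,0,-1],
])

```text
clock: 7.55
position: [0.553, -0.3904, 0.0257]
ee_rot: [0.73, 0.683, 0.0, 0.0]
ft_force: [0.2, -0.1, -0.6]
grip_width: 0.23
```

```bash
python3 -c "
from h import *
st(); snap('wrist','w5'); go([.5502,-.3904,.024])"
```

```text
t7.55 pos [ 0.553  -0.3904  0.0257] jaw yaw -3.8 xaxis yaw 86.2 z [ 0. -0. -1.] F [ 0.2 -0.1 -0.6] w 0.230 q [-0.02  0.78  0.84  1.54 -0.62  1.1   0.9 ]
delta tool mm [-0.1 -3.1  2.2]
```

View pics/w5.png

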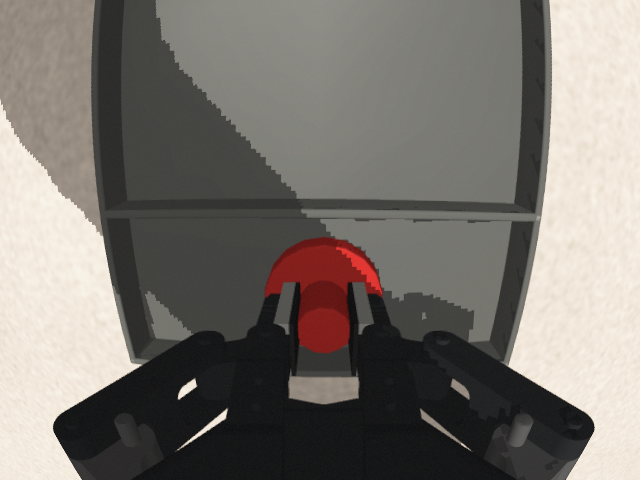

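Request:
move_arm([
  [0,0,0.002,0,0,0,-1],
  [0,0,0,0,0,0,-0.4],
  [0,0,0,0,0,0,0.2],
  [0,0,0,0,0,0,0.2],
  [0,0,-0.01,0,0,0,0.2],
  [0,0,-0.03,0,0,0,0.2],
  [0,0,-0.05,0,0,0,0.2],
  [0,0,-0.05,0,0,0,0.2],
  [0,0,-0.05,0,0,0,0.2],
  [0,0,-0.05,0,0,0,0.2],
])

```text
clock: 8.85
position: [0.5527, -0.3901, 0.2659]
ee_rot: [0.73, 0.683, 0.0, 0.0]
ft_force: [0.7, -1.0, 0.3]
grip_width: 0.6
```

```bash
python3 -c "
from h import *
st(); snap('wrist','w6'); snap('top','t6'); go([.45,-.03,.25],176.5)"
```

```text
t8.85 pos [ 0.5527 -0.3901  0.2659] jaw yaw -3.8 xaxis yaw 86.2 z [ 0.001 -0.    -1.   ] F [ 0.7 -1.   0.3] w 0.600 q [-0.07  0.59  0.98  1.29 -0.48  1.5   0.79]
delta tool mm [ 354.3 -128.    17.5]
turn deg [  0.1   0.5 -90.3]
```

View pics/w6.png

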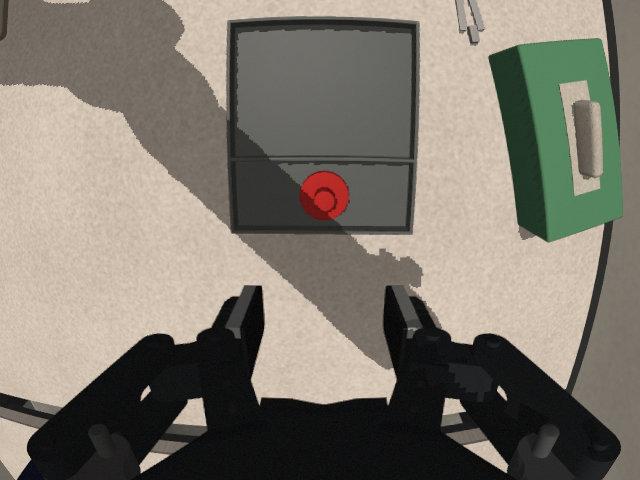

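View pics/t6.png

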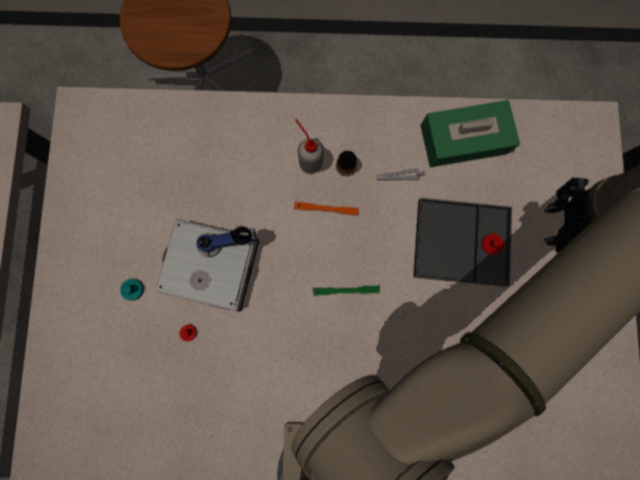

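```bash
python3 -c "
from h import *
go([.44,-.10,.25],93.5)"
```

```text
delta tool mm [ 283.8 -133.3   17.8]
turn deg [ 0.4  0.3 -7.3]
```

Request:
move_arm([
  [0.02,-0.01,0,0,0,0,0],
  [0.04,-0.019,0,0,0,0,0],
  [0.05,-0.023,0.0,0,0,0,0],
  [0.05,-0.023,0.018,0,0,0,0],
  [0.05,-0.023,0,0,0,0,0],
  [0.045,-0.021,0,0,0,0,0],
  [0.029,-0.014,0,0,0,0,0],
  [0,0,0,0,0,-7.3,0],
  [0,0,0,0,0,0,0],
])

```text
clock: 10.07
position: [0.4417, -0.1043, 0.2465]
ee_rot: [0.686, 0.728, 0.001, -0.0]
ft_force: [1.4, 0.3, 0.6]
grip_width: 0.499
```

```bash
cat > bar.py <<'E'
from h import *
import sys
def bar(im,color,zz,o,show=True):
    hsv=cv2.cvtColor(im,cv2.COLOR_RGB2HSV); H,S,V=[hsv[...,k] for k in range(3)]
    m={'green':(H>50)&(H<80)&(S>120)&(V>25),'orange':(H>6)&(H<16)&(S>180)&(V>60)}[color].astype(np.uint8)
    n,l,s,c=cv2.connectedComponentsWithStats(m)
    for i in range(1,n):
        if s[i,4]<150: continue
        cn=max(cv2.findContours((l==i).astype(np.uint8),0,2)[0],key=cv2.contourArea)[:,0]
        w=np.array([wray(u,v,zz,o)[:2] for u,v in cn],np.float32)
        r=cv2.minAreaRect(w); b=r[1]; a=r[2] if b[0]>b[1] else r[2]+90
        print(color,'px',c[i].round(0),s[i,:4],'A',s[i,4],'ctr',np.round(r[0],4),'size',np.round(b,4),'yaw %.1f'%a)
E
python3 -c "
from bar import *
st(); o,im,d=snap('wrist','w7'); bar(im,'green',.006,o)"
```

```text
t10.07 pos [ 0.4417 -0.1043  0.2465] jaw yaw 3.4 xaxis yaw 93.4 z [ 0.001  0.001 -1.   ] F [1.4 0.3 0.6] w 0.499 q [-0.99 -0.23  1.01  1.91  0.2   1.36  0.03]
green px [315. 122.] [306  42  19 157] A 2217 ctr [ 0.428  -0.0253] size [0.0179 0.1635] yaw 93.6
```

View pics/w7.png

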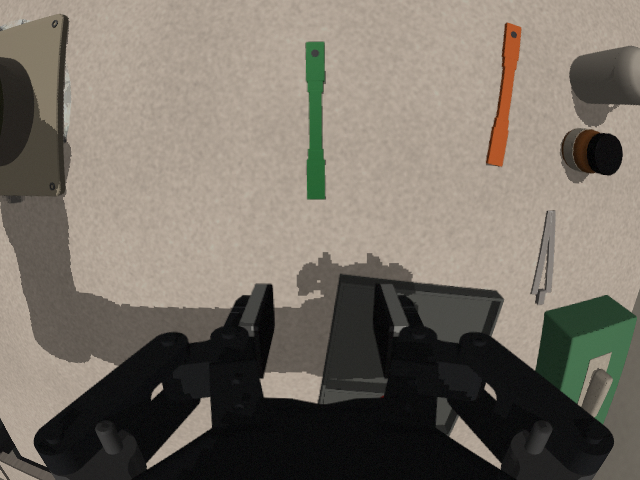

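```bash
python3 -c "
from h import *
go([.428,-.0253,.003],93.6)"
```

```text
delta tool mm [ 79.9  -9.4 243.5]
turn deg [ 0.  -0.  -0.4]
```

Request:
move_arm([
  [0.025,-0.003,0.01,0,0,0,0],
  [0.04,-0.004,0.03,0,0,0,0],
  [0.015,-0.0024,0.05,0,0,0,0],
  [0,0,0.055,0,0,0,0],
  [0,0,0.045,0,0,0,0],
  [0,0,0.03,0,0,0,0],
  [0,0,0.015,0,0,0,0],
  [0,0,0,0,0,0,0],
])

```text
clock: 11.12
position: [0.427, -0.0265, 0.0106]
ee_rot: [0.687, 0.727, -0.002, 0.0]
ft_force: [-0.1, -0.2, 0.7]
grip_width: 0.498
```

```bash
python3 -c "
from h import *
st(); snap('wrist','w8'); go([.428,-.0253,.003],93.6)"
```

```text
t11.12 pos [ 0.427  -0.0265  0.0106] jaw yaw 3.2 xaxis yaw 93.2 z [-0.002 -0.003 -1.   ] F [-0.1 -0.2  0.7] w 0.498 q [-0.95  0.28  1.    2.22 -0.32  0.8   0.31]
delta tool mm [1.  0.4 8.3]
turn deg [-0.   0.1 -0.4]
```

View pics/w8.png

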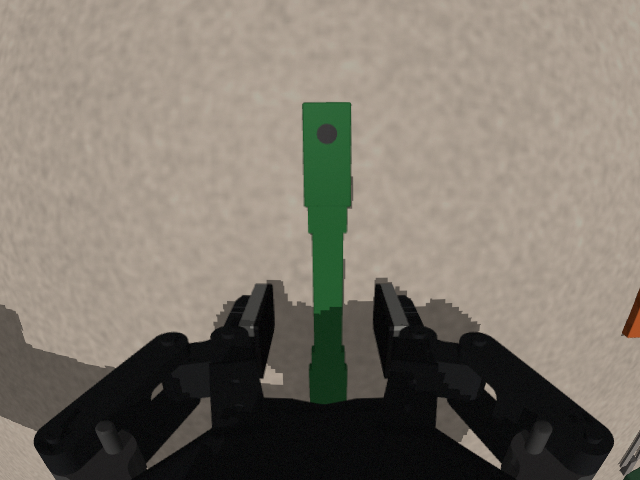

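Request:
move_arm([
  [0.001,0,0.006,0,0,0,0],
  [0,0,0.002,0,0,0,-0.4],
  [0,0,0,0,0,0,-1],
  [0,0,0,0,0,0,-1],
  [0,0,0,0,0,0,-1],
  [0,0,0,0,0,0,-1],
  [0,0,-0.015,0,0,0,-1],
  [0,0,-0.035,0,0,0,-1],
  [0,0,-0.05,0,0,0,-1],
  [0,0,-0.04,0,0,0,-1],
], force=60)

```text
clock: 12.42
position: [0.4278, -0.0239, 0.1431]
ee_rot: [0.686, 0.728, 0.0, 0.0]
ft_force: [0.5, 2.5, -0.2]
grip_width: 0.121
```

```bash
python3 -c "
from h import *
st(); snap('wrist','w9'); go([.5592,-.2767,.15],-4.5)"
```

```text
t12.43 pos [ 0.4278 -0.0239  0.1431] jaw yaw 3.4 xaxis yaw 93.4 z [ 0.001  0.    -1.   ] F [ 0.5  2.5 -0.2] w 0.121 q [-1.21 -0.19  1.1   2.11  0.19  1.13 -0.14]
delta tool mm [-259.3  114.3   -2.6]
turn deg [ 0.1 -0.5 97.8]
```

View pics/w9.png

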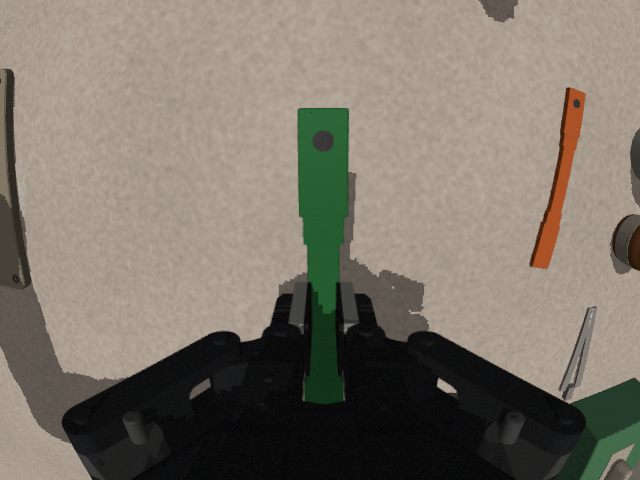

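Request:
move_arm([
  [-0.02,0.009,-0.02,0,0,0,-1],
  [-0.04,0.017,0,0,0,0,-1],
  [-0.05,0.022,0,0,0,0,-1],
  [-0.05,0.022,0,0,0,0,-1],
  [-0.05,0.022,0,0,0,0,-1],
  [-0.035,0.016,0,0,0,5,-1],
  [-0.014,0.006,0,0,0,10,-1],
  [0,0,0,0,0,10.5,-1],
  [0,0,0,0,0,10.5,-1],
  [0,0,0,0,0,10.5,-1],
])

```text
clock: 13.72
position: [0.5338, -0.2369, 0.167]
ee_rot: [0.92, 0.393, -0.002, 0.0]
ft_force: [-0.2, 0.0, -0.7]
grip_width: 0.117
```

Request:
move_arm([
  [0,0,0,0,0,10.5,-1],
  [0,0,0,0,0,10.5,-1],
  [0,0,0,0,0,10.5,-1],
  [0,0,0,0,0,10.5,-1],
  [0,0,0,0,0,9,-1],
  [0,0,0,0,0,0,-1],
])

```text
clock: 14.48
position: [0.5338, -0.2368, 0.167]
ee_rot: [0.999, -0.038, -0.002, 0.001]
ft_force: [-0.0, -0.0, -0.4]
grip_width: 0.123
```

```bash
python3 -c "
from h import *
st(); snap('wrist','w10'); go([.5592,-.2767,.008],-4.5)"
```

```text
t14.47 pos [ 0.5338 -0.2368  0.167 ] jaw yaw -94.3 xaxis yaw -4.3 z [-0.004 -0.002 -1.   ] F [-0.  -0.  -0.4] w 0.123 q [-0.6   0.63  1.32  1.7  -0.63  1.32 -0.81]
delta tool mm [ 28.9  37.6 159.1]
turn deg [0.1 0.2 0.3]
```

View pics/w10.png

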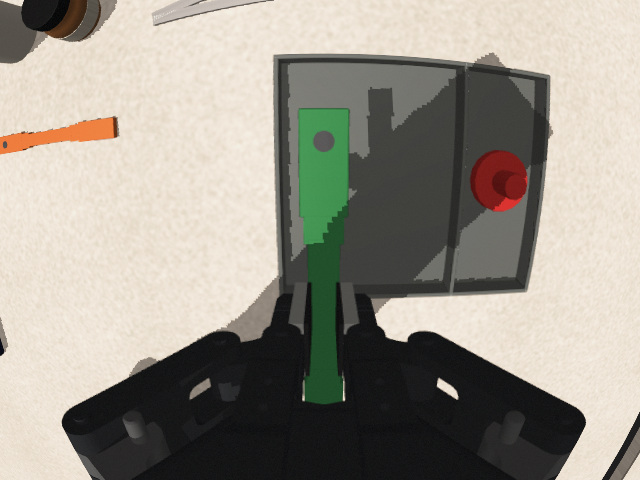

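Request:
move_arm([
  [0.01,0.01,0,0,0,-5,-1],
  [0.01,0.014,0,0,0,-10,-1],
  [0.01,0.014,0,0,0,-10,-1],
  [0,0,0,0,0,0,-1],
])

```text
clock: 15.02
position: [0.5657, -0.2742, 0.1673]
ee_rot: [0.984, 0.18, -0.002, 0.001]
ft_force: [-0.0, 0.5, -1.1]
grip_width: 0.119
```

```bash
python3 -c "
from h import *
st(); go([.5592,-.2767,.008],10)"
```

```text
t15.03 pos [ 0.5657 -0.2742  0.1673] jaw yaw -69.3 xaxis yaw 20.7 z [-0.003 -0.002 -1.   ] F [-0.   0.5 -1.1] w 0.119 q [-0.41  0.63  1.14  1.58 -0.59  1.32 -0.4 ]
delta tool mm [ -6.4  -0.  159.3]
turn deg [ 0.   0.2 10.7]
```

Request:
move_arm([
  [-0.004,0,0.02,0,0,6,-1],
  [-0.002,0,0.04,0,0,4.7,-1],
  [0,0,0.045,0,0,0,-1],
  [0,0,0.03,0,0,0,-1],
  [0,0,0.015,0,0,0,-1],
  [0,0,0.005,0,0,0,-1],
  [0,0,0,0,0,0,-1],
])

```text
clock: 15.9
position: [0.5596, -0.2757, 0.0131]
ee_rot: [0.996, 0.086, -0.002, 0.001]
ft_force: [-0.3, -0.1, 0.4]
grip_width: 0.116
```

```bash
python3 -c "
from h import *
st(); snap('wrist','w11'); go([.5592,-.2767,.008],10)"
```

```text
t15.90 pos [ 0.5596 -0.2757  0.0131] jaw yaw -80.1 xaxis yaw 9.9 z [-0.003 -0.002 -1.   ] F [-0.3 -0.1  0.4] w 0.116 q [-0.35  0.8   1.03  1.71 -0.76  1.09 -0.47]
delta tool mm [-0.7  0.7  5.3]
turn deg [ 0.1  0.2 -0.1]
```

View pics/w11.png

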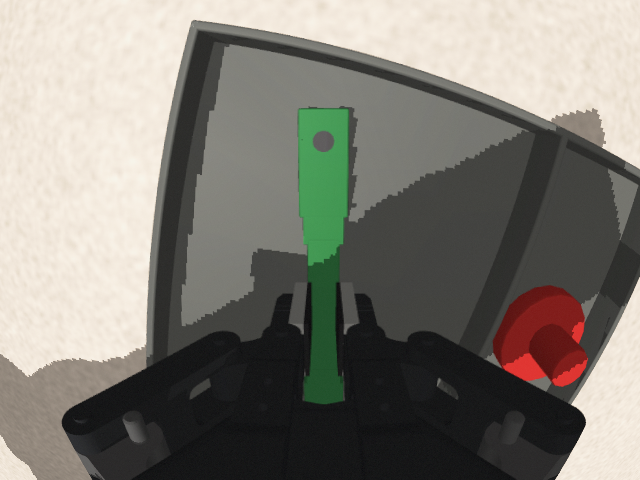

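Request:
move_arm([
  [0,0,0.004,0,0,0,-1],
  [0,0,0.002,0,0,0,-1],
  [0,0,0,0,0,0,-0.5],
  [0,0,0,0,0,0,-0.1],
  [0,0,0,0,0,0,-0.1],
  [0,0,-0.02,0,0,0,-0.1],
  [0,0,-0.04,0,0,0,-0.1],
  [0,0,-0.05,0,0,0,-0.1],
  [0,0,-0.05,0,0,0,-0.1],
  [0,0,-0.05,0,0,0,-0.1],
])

```text
clock: 17.2
position: [0.5597, -0.2754, 0.2194]
ee_rot: [0.996, 0.086, -0.002, 0.001]
ft_force: [1.1, 0.5, -0.3]
grip_width: 0.452
```

```bash
python3 -c "
from h import *
st(); snap('wrist','w12'); go([.62,-.06,.25],85.6)"
```

```text
t17.20 pos [ 0.5597 -0.2754  0.2194] jaw yaw -80.1 xaxis yaw 9.9 z [-0.003 -0.002 -1.   ] F [ 1.1  0.5 -0.3] w 0.452 q [-0.45  0.61  1.23  1.53 -0.58  1.42 -0.59]
delta tool mm [  95.2 -204.   -25.1]
turn deg [  0.4   0.1 -75.8]
```

View pics/w12.png

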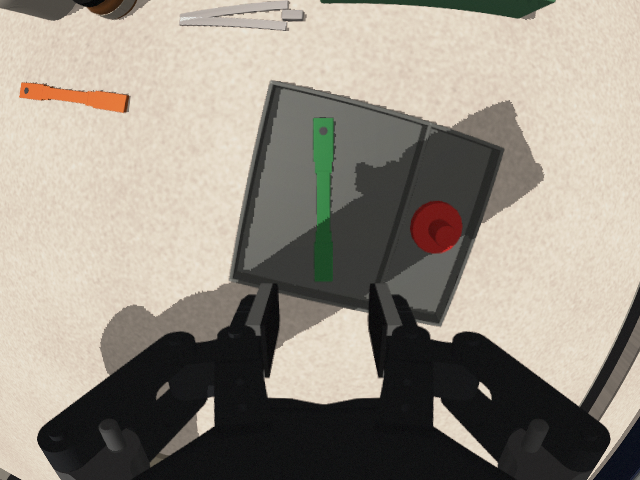

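Request:
move_arm([
  [0,0,-0.025,0,0,-6,0],
  [0,0,0,0,0,-10.5,0],
  [0,0,0,0,0,-10.5,0],
  [0,0,0,0,0,-10.5,0],
  [0,0,0,0,0,-10.5,0],
  [0,0,0,0,0,-10.5,0],
  [0,0,0,0,0,-10.5,0],
  [0.02,0.004,0,0,0,-6.8,0],
  [0.05,0.01,0,0,0,0,0],
  [0.05,0.01,0,0,0,0,0],
])

```text
clock: 18.5
position: [0.5953, -0.1577, 0.2421]
ee_rot: [0.734, 0.679, -0.002, -0.0]
ft_force: [0.8, 0.1, -0.1]
grip_width: 0.5
```

Request:
move_arm([
  [0.05,0.01,0,0,0,0,0],
  [0.05,0.01,0,0,0,0,0],
  [0,0,0,0,0,0,0],
])

```text
clock: 18.88
position: [0.6238, -0.0547, 0.241]
ee_rot: [0.731, 0.683, -0.002, -0.001]
ft_force: [-0.5, -0.7, -1.2]
grip_width: 0.502
```

```bash
python3 -c "
from bar import *
st(); o,im,d=snap('wrist','w13'); bar(im,'orange',.006,o)"
```

```text
t18.88 pos [ 0.6238 -0.0547  0.241 ] jaw yaw -3.9 xaxis yaw 86.1 z [-0.004 -0.001 -1.   ] F [-0.5 -0.7 -1.2] w 0.502 q [-0.65  0.44  0.91  1.48 -0.35  1.39  0.21]
orange px [330. 117.] [321  37  19 159] A 2324 ctr [0.6343 0.0281] size [0.1634 0.0174] yaw 85.8
orange px [431. 152.] [424 137  21  41] A 167 ctr [ 0.7371 -0.0167] size [0.0439 0.0164] yaw 70.5
```

View pics/w13.png

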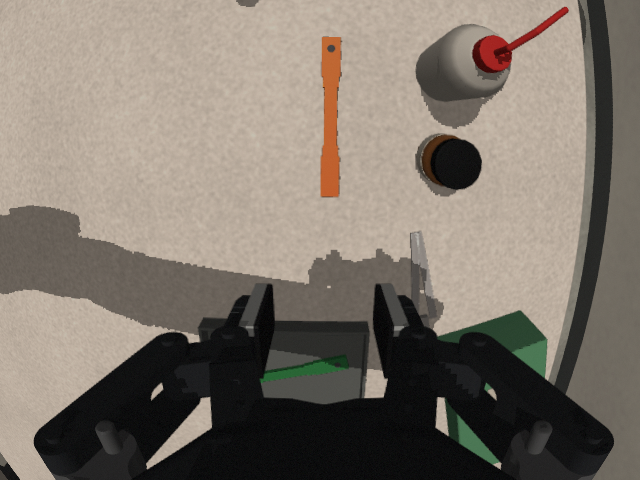

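```bash
python3 -c "
from h import *
go([.6343,.0281,.003],85.8)"
```

```text
delta tool mm [ 87.2   5.9 238.1]
turn deg [-0.2  0.1  0.1]
```

Request:
move_arm([
  [0.03,0.002,0.01,0,0,0,0],
  [0.04,0.003,0.03,0,0,0,0],
  [0.017,0.001,0.05,0,0,0,0],
  [0,0,0.055,0,0,0,0],
  [0,0,0.045,0,0,0,0],
  [0,0,0.025,0,0,0,0],
  [0,0,0.01,0,0,0,0],
  [0,0,0,0,0,0,0],
])

```text
clock: 19.92
position: [0.6346, 0.0251, 0.0162]
ee_rot: [0.733, 0.68, -0.002, -0.0]
ft_force: [0.7, -0.3, -0.2]
grip_width: 0.498
```

```bash
python3 -c "
from h import *
st(); snap('wrist','w14'); go([.6343,.0281,.003],85.8)"
```

```text
t19.93 pos [0.6346 0.0251 0.0162] jaw yaw -4.3 xaxis yaw 85.7 z [-0.003 -0.002 -1.   ] F [ 0.7 -0.3 -0.2] w 0.498 q [-0.67  0.68  0.75  1.67 -0.52  1.02  0.19]
delta tool mm [ 2.7 -0.9 13.8]
turn deg [-0.1  0.1 -0.1]
```

View pics/w14.png

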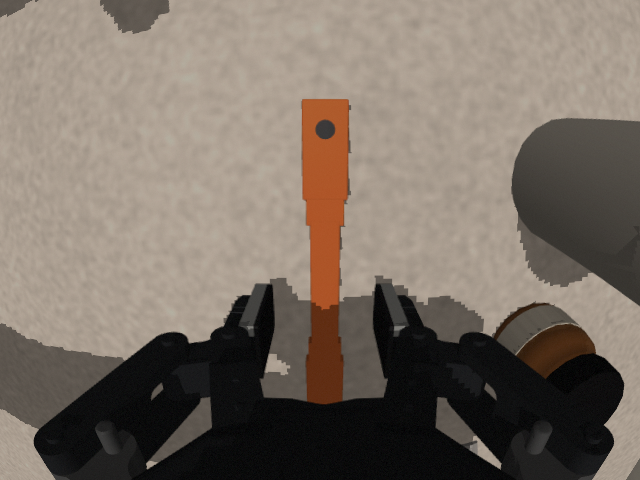

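Request:
move_arm([
  [0.0025,-0.0005,0.008,0,0,0,0],
  [0,0,0.005,0,0,0,0],
  [0,0,0,0,0,0,-0.5],
  [0,0,0,0,0,0,-1],
  [0,0,0,0,0,0,-1],
  [0,0,0,0,0,0,-1],
  [0,0,0,0,0,0,-1],
  [0,0,0,0,0,0,-1],
], force=60)

```text
clock: 20.98
position: [0.6342, 0.0285, 0.0028]
ee_rot: [0.733, 0.68, -0.002, -0.001]
ft_force: [-1.2, 0.3, 4.9]
grip_width: 0.125
```

```bash
python3 -c "
from h import *
st()"
```

```text
t20.98 pos [0.6342 0.0285 0.0028] jaw yaw -4.3 xaxis yaw 85.7 z [-0.003 -0.002 -1.   ] F [-1.2  0.3  4.9] w 0.125 q [-0.66  0.69  0.74  1.67 -0.54  0.99  0.19]
```

Request:
move_arm([
  [0,0,-0.015,0,0,0,-1],
  [0,0,-0.04,0,0,0,-1],
  [0,0,-0.05,0,0,0,-1],
  [0,0,-0.055,0,0,0,-1],
  [0,0,-0.055,0,0,0,-1],
  [0,0,-0.03,0,0,0,-1],
  [0,0,0,0,0,0,-1],
])

```text
clock: 21.85
position: [0.6359, 0.0286, 0.2506]
ee_rot: [0.733, 0.68, -0.0, 0.0]
ft_force: [0.4, -0.5, -1.4]
grip_width: 0.122
```

```bash
python3 -c "
from h import *
st(); snap('wrist','w15'); go([.441,.3225,.20],78.1)"
```

```text
t21.85 pos [0.6359 0.0286 0.2506] jaw yaw -4.3 xaxis yaw 85.7 z [ 0.    -0.001 -1.   ] F [ 0.4 -0.5 -1.4] w 0.122 q [-0.76  0.46  0.9   1.44 -0.36  1.42  0.07]
delta tool mm [ 278.3 -215.5   48.7]
turn deg [-0.1  0.1  7.6]
```

View pics/w15.png

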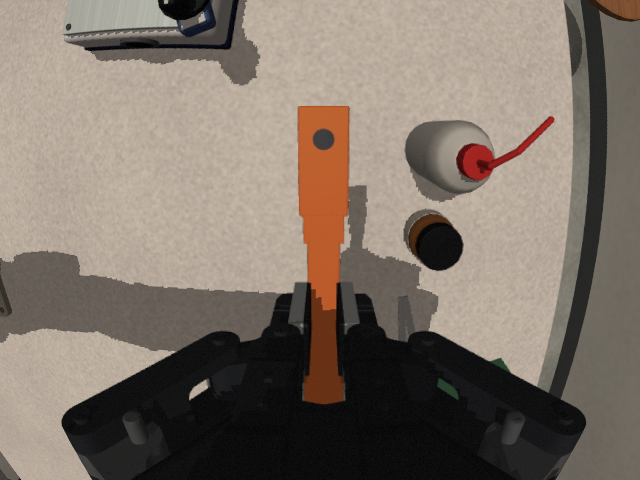

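Request:
move_arm([
  [0.018,-0.014,0,0,0,0,-1],
  [0.036,-0.028,0,0,0,0,-1],
  [0.045,-0.035,0,0,0,0,-1],
  [0.045,-0.035,0,0,0,0,-1],
  [0.045,-0.035,0,0,0,0,-1],
  [0.045,-0.034,0,0,0,0,-1],
  [0.032,-0.025,0,0,0,0,-1],
  [0.012,-0.0095,0,0,0,7.6,-1],
  [0,0,0,0,0,0,-1],
])

```text
clock: 23.02
position: [0.4394, 0.3231, 0.2466]
ee_rot: [0.775, 0.631, -0.003, -0.0]
ft_force: [-0.2, -0.4, -0.4]
grip_width: 0.118
```

```bash
python3 -c "
from h import *
st(); snap('wrist','w16'); go([.4413,.3224,.09],78.1)"
```

```text
t23.02 pos [0.4394 0.3231 0.2466] jaw yaw -11.7 xaxis yaw 78.3 z [-0.005 -0.003 -1.   ] F [-0.2 -0.4 -0.4] w 0.118 q [-1.46  0.18  0.84  1.68 -0.14  1.34 -0.79]
delta tool mm [  1.3   1.4 156.9]
turn deg [-0.2  0.2  0.2]
```

View pics/w16.png

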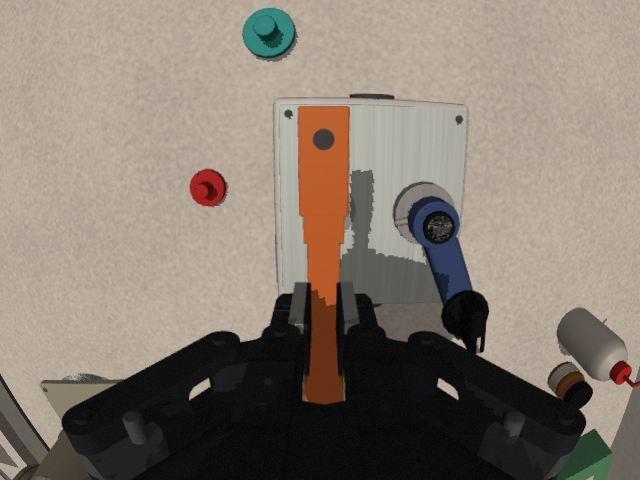

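Request:
move_arm([
  [0.0013,0.0014,0.02,-0.2,0.2,0,-1],
  [0,0,0.045,0,0,0,-1],
  [0,0,0.045,0,0,0,-1],
  [0,0,0.03,0,0,0,-1],
  [0,0,0.02,0,0,0,-1],
  [0,0,0.008,0,0,0,-1],
  [0,0,0,0,0,0,-1],
])

```text
clock: 23.95
position: [0.4428, 0.3232, 0.08]
ee_rot: [0.776, 0.63, 0.0, -0.0]
ft_force: [-0.3, 0.8, 0.4]
grip_width: 0.121
```

```bash
python3 -c "
from h import *
st(); snap('wrist','w17'); go([.4413,.3224,.072],78.1)"
```

```text
t23.95 pos [0.4428 0.3232 0.08  ] jaw yaw -11.9 xaxis yaw 78.1 z [ 0.     0.001 -1.   ] F [-0.3  0.8  0.4] w 0.121 q [-1.36  0.38  0.78  1.87 -0.31  1.02 -0.66]
delta tool mm [-1.5 -1.4  8.5]
turn deg [ 0.  -0.1  0. ]
```

View pics/w17.png

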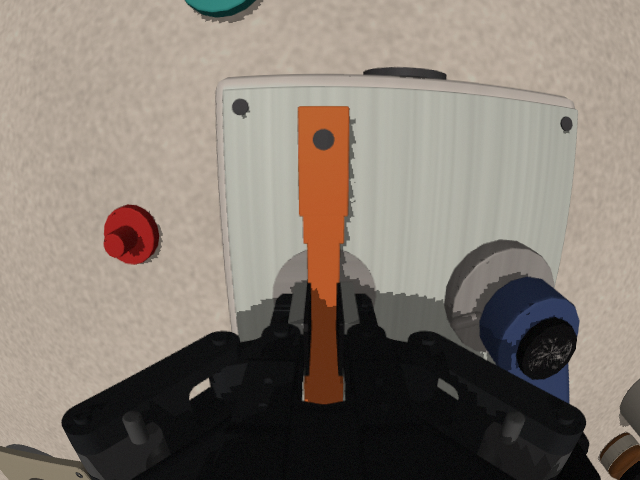

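```bash
python3 -c "
from h import *
o=manip.get_obs(); p=wray(324,248,.068,o); print(p, p[:2]-.024*np.array([np.cos(np.radians(78.1)),np.sin(np.radians(78.1))]))
for u in (273,375): print(wray(u,285,.068,o))"
```

```text
[0.44660126 0.34385073 0.068     ] [0.44165236 0.32036651]
[0.4197937  0.33093756 0.068     ]
[0.46595749 0.3212053  0.068     ]
```

Request:
move_arm([
  [-0.0015,-0.0007,0.004,0,0,0,-1],
  [0,0,0.003,0,0,0,-1],
  [0,0,0.001,0,0,0,-1],
  [0,0,0,0,0,0,-0.7],
  [0,0,0,0,0,0,-0.4],
  [0,0,0,0,0,0,-0.3],
  [0,0,0,0,0,0,-0.3],
])

```text
clock: 24.88
position: [0.4414, 0.3222, 0.0718]
ee_rot: [0.776, 0.63, 0.0, -0.0]
ft_force: [0.3, 0.5, 0.1]
grip_width: 0.354
```

```bash
python3 -c "
from h import *
st(); snap('wrist','w18')"
```

```text
t24.88 pos [0.4414 0.3222 0.0718] jaw yaw -11.9 xaxis yaw 78.1 z [ 0.     0.001 -1.   ] F [0.3 0.5 0.1] w 0.354 q [-1.36  0.39  0.77  1.88 -0.32  1.   -0.66]
```

Request:
move_arm([
  [0,0,-0.01,0,0,0,-0.3],
  [0,0,-0.03,0,0,0,-0.3],
  [0,0,-0.05,0,0,0,-0.3],
  [0,0,-0.055,0,0,0,-0.3],
  [0,0,-0.05,0,0,0,-0.3],
  [0,0,-0.02,0,0,0,-0.3],
  [0,0,0,0,0,0,-0.3],
])

```text
clock: 25.8
position: [0.442, 0.3221, 0.2885]
ee_rot: [0.777, 0.63, 0.002, -0.001]
ft_force: [-0.6, 0.7, -0.6]
grip_width: 0.351
```

```bash
python3 -c "
from bar import *
st(); o,im,d=snap('wrist','w19'); bar(im,'orange',.075,o)"
```

```text
t25.80 pos [0.442  0.3221 0.2885] jaw yaw -11.9 xaxis yaw 78.1 z [ 0.002  0.004 -1.   ] F [-0.6  0.7 -0.6] w 0.351 q [-1.48  0.15  0.86  1.62 -0.12  1.42 -0.81]
orange px [322. 199.] [313 120  19 160] A 2379 ctr [0.44   0.3212] size [0.1616 0.0176] yaw 78.1
```

View pics/w19.png

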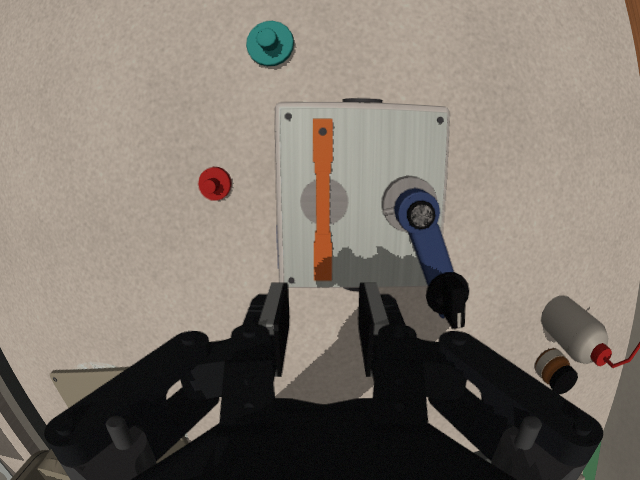

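Request:
move_arm([
  [0,0,-0.02,0,0,0,-1],
  [0,0,-0.02,0,0,0,-1],
  [0,0,0,0,0,0,-1],
  [0,0,0,0,0,0,-1],
])

```text
clock: 26.35
position: [0.4409, 0.3216, 0.3253]
ee_rot: [0.777, 0.63, -0.0, -0.0]
ft_force: [0.2, 0.0, -0.2]
grip_width: 0.007
```

```bash
python3 - <<'E'
from h import *
st(); o,im,d=snap('wrist','w20'); np.savez('w20.npz',im=im,d=d)
c=viewer.calibration('wrist'); v,u=np.mgrid[:480,:640]; a=np.stack([u-c['cx'],v-c['cy']],-1); r=np.linalg.norm(a,axis=-1); th=r/c['fx']
print('depth range',d[d>0].min(), d.max())
X=a[...,0]/np.maximum(r,1e-9)*np.tan(th)*d; Y=a[...,1]/np.maximum(r,1e-9)*np.tan(th)*d
P=np.stack([X,Y,d],-1)@c['T_tool_cam'][:3,:3].T+c['T_tool_cam'][:3,3]
m=(d>0)&(im.max(2)<90)&(P[...,2]<0.01)&(P[...,2]>-.12)&(v>250)
q=P[m]; print(m.sum())
for lo in range(-120,10,10):
    s=q[(q[:,2]*1000>=lo)&(q[:,2]*1000<lo+10)]
    if len(s)>5: print(lo,len(s),'x',(np.percentile(s[:,0],[1,99])*1000).round(),'y',(np.percentile(s[:,1],[1,99])*1000).round())
# arm measures
R=Ro.from_quat(o['ee_rot']).as_matrix(); W=P@R.T+o['position']
hs=cv2.cvtColor(im,cv2.COLOR_RGB2HSV); b=(hs[...,0]>105)&(hs[...,0]<130)&(hs[...,1]>90)&(d>0)&(abs(W[...,2]-.116)<.006)
n,l,s,cc=cv2.connectedComponentsWithStats(b.astype(np.uint8)); i=1+np.argmax(s[1:,4]); p=W[l==i]; print(len(p),p.mean(0)); ln=cv2.fitLine(p[:,:2].astype(np.float32),2,0,.01,.01).ravel(); print('arm yaw',np.degrees(np.arctan2(ln[1],ln[0])))
print('plate z',np.median(W[200:240,340:370,2]))
E
```

```text
t26.35 pos [0.4409 0.3216 0.3253] jaw yaw -11.9 xaxis yaw 78.1 z [-0.001 -0.    -1.   ] F [ 0.2  0.  -0.2] w 0.007 q [-1.48  0.14  0.87  1.55 -0.11  1.5  -0.82]
depth range 0.05008008 1.6439582
62250
-110 4611 x [ 5. 22.] y [-46.  43.]
-100 15816 x [-3. 21.] y [-59.  57.]
-90 13217 x [ 2. 19.] y [-59.  57.]
-80 10407 x [-6. 18.] y [-53.  51.]
-70 5472 x [-7. 18.] y [-46.  44.]
-60 7041 x [-8. 14.] y [-38.  36.]
-50 2600 x [-8. 15.] y [-31.  29.]
-40 1086 x [-10.  13.] y [-13.  11.]
-30 976 x [ 7. 12.] y [-14.  13.]
-20 779 x [ 7. 12.] y [-14.  12.]
-10 245 x [ 7. 12.] y [-13.  11.]
1812 [0.52818083 0.2783626  0.11611311]
arm yaw -77.40406
plate z 0.06847357086198769
```

View pics/w20.png

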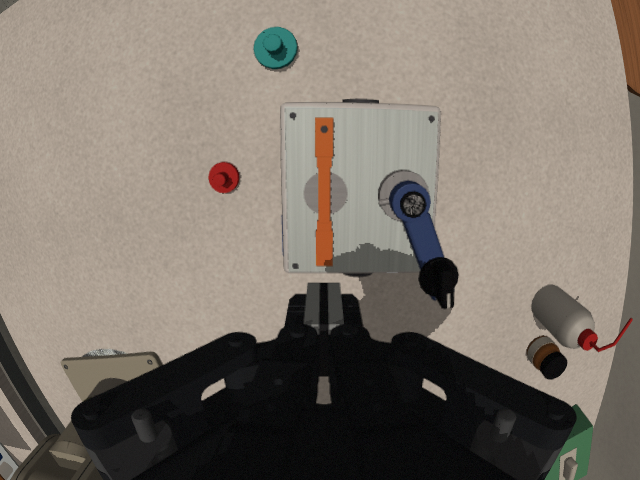

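```bash
python3 - <<'E'
from h import *
piv=np.array([.5238,.3050]); A=np.radians(-11.93); ex=np.array([np.cos(A),np.sin(A)]); ey=np.array([-ex[1],ex[0]])
k=wray(439,275,.124)[:2]; v=k-piv; print('knob',k,np.linalg.norm(v),'c',(-65.4-np.degrees(np.arctan2(v@ey,v@ex)))/57.3)
def pos(c,r,off):
    a=np.radians(-65.4)-c; p=np.array([r*np.cos(a)-off*np.sin(a), r*np.sin(a)+off*np.cos(a)]); return p
p=pos(0.03,.112,.042); t=piv+p[0]*ex+p[1]*ey; print(t); go([*t,.20],78.1)
cs=np.arange(0.03,1.9,.15); Q=[p]+[pos(c,.112,.026) for c in cs]; Q=np.array(Q); D=np.diff(Q,axis=0)
for c,d in zip(cs,D): print('%.2f'%c,'dx %.1f dy %.1f'%(d[1]*1000,d[0]*1000))
E
```

```text
knob [0.54205755 0.2237182 ] 0.08330708065058162 c 0.00018011545452632988
[0.58631198 0.20301837]
delta tool mm [-86.  166.8 125.3]
turn deg [-0.1  0.   0. ]
0.03 dx -6.2 dy -14.7
0.18 dx -9.0 dy -14.7
0.33 dx -6.7 dy -15.9
0.48 dx -4.3 dy -16.7
0.63 dx -1.8 dy -17.1
0.78 dx 0.8 dy -17.2
0.93 dx 3.4 dy -16.9
1.08 dx 5.9 dy -16.2
1.23 dx 8.2 dy -15.1
1.38 dx 10.4 dy -13.7
1.53 dx 12.3 dy -12.0
1.68 dx 14.0 dy -10.1
1.83 dx 15.3 dy -7.9
```

Request:
move_arm([
  [-0.012,0.024,0,0,0,0,-1],
  [-0.026,0.05,0,0,0,0,-1],
  [-0.026,0.05,0.03,0,0,0,-1],
  [-0.022,0.043,0.04,0,0,0,-1],
  [0,0,0.04,0,0,0,-1],
  [0,0,0.035,0,0,0,-1],
  [0,0,0.02,0,0,0,-1],
  [0,0,0,0,0,0,-1],
])

```text
clock: 27.4
position: [0.5853, 0.2042, 0.1612]
ee_rot: [0.776, 0.63, -0.001, -0.0]
ft_force: [-0.3, -0.1, 0.3]
grip_width: -0.003
```

```bash
python3 -c "
from h import *
st(); snap('wrist','w21'); snap('side','s21'); go([.5863,.203,.102],78.1)
im=cv2.imread('pics/s21.png'); cv2.imwrite('pics/s21z.png',cv2.resize(im[120:270,200:360],None,fx=4,fy=4))"
```

```text
t27.40 pos [0.5853 0.2042 0.1612] jaw yaw -11.9 xaxis yaw 78.1 z [-0.002 -0.    -1.   ] F [-0.3 -0.1  0.3] w -0.003 q [-1.07  0.48  0.88  1.6  -0.39  1.24 -0.32]
delta tool mm [-1.6  0.  61.5]
turn deg [ 0.1 -0.1  0. ]
```

View pics/w21.png

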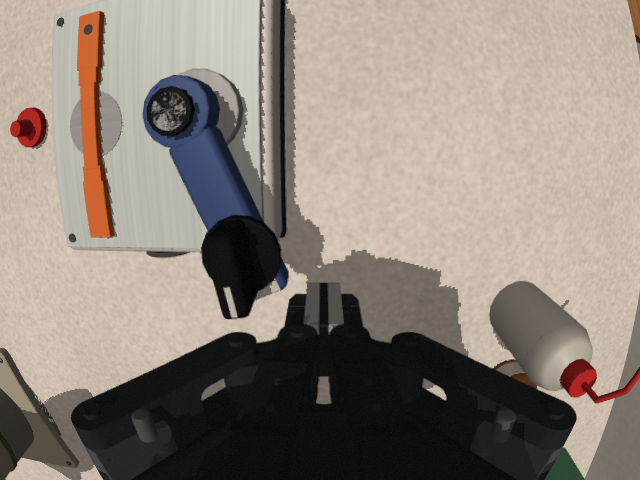

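View pics/s21z.png

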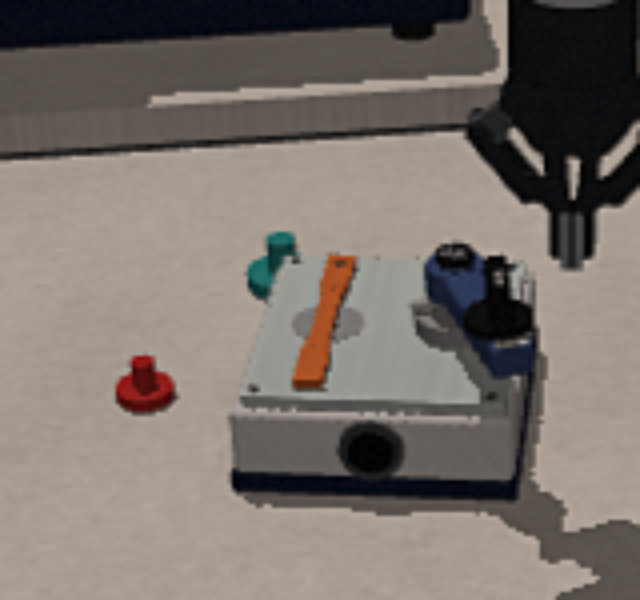

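Request:
move_arm([
  [-0.0015,0,0.03,0,0,0,-1],
  [0,0,0.022,0,0,0,-1],
  [0,0,0.007,0,0,0,-1],
  [-0.0062,-0.0147,0,0,0,0,-1],
  [-0.009,-0.0147,0,0,0,0,-1],
  [-0.0067,-0.0159,0,0,0,0,-1],
  [0,0,0,0,0,0,-1],
])

```text
clock: 28.38
position: [0.5371, 0.1913, 0.1048]
ee_rot: [0.776, 0.63, 0.002, -0.001]
ft_force: [1.0, 0.2, 0.1]
grip_width: 0.002
```

```bash
cat > armc.py <<'E'
from h import *
piv=np.array([.5238,.3050]); A=np.radians(-11.93); ex=np.array([np.cos(A),np.sin(A)]); ey=np.array([-ex[1],ex[0]])
def rel():
    o=manip.get_obs(); v=o['position'][:2]-piv; x,y=v@ex,v@ey
    print('rel atr mm',round(x*1000,1),round(y*1000,1))
    r=np.hypot(x,y); a=np.arctan2(y,x); c=(np.radians(-65.4)-(a-np.arcsin(.026/r))); c=c%(2*np.pi); print('c est (touching) %.3f'%c,'r',round(r,4)); st()
    return c
def pos(c,r,off):
    a=np.radians(-65.4)-c; return np.array([r*np.cos(a)-off*np.sin(a), r*np.sin(a)+off*np.cos(a)])
E
python3 -c "
from armc import *
rel(); snap('wrist','w22')"
```

```text
rel atr mm 36.5 -108.5
c est (touching) 0.334 r 0.1145
t28.38 pos [0.5371 0.1913 0.1048] jaw yaw -11.9 xaxis yaw 78.1 z [ 0.001  0.003 -1.   ] F [1.  0.2 0.1] w 0.002 q [-1.13  0.43  0.88  1.8  -0.37  1.09 -0.33]
```

View pics/w22.png

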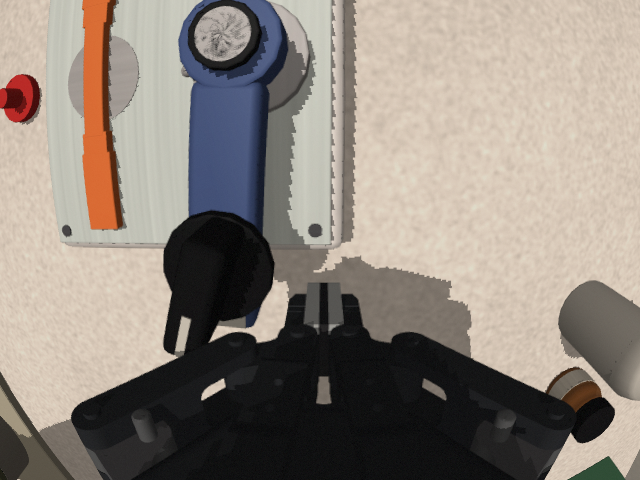

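Request:
move_arm([
  [-0.0043,-0.0167,0,0,0,0,-1],
  [-0.0018,-0.0171,0,0,0,0,-1],
  [0.0008,-0.0172,0,0,0,0,-1],
  [0.0034,-0.0169,0,0,0,0,-1],
  [0.0059,-0.0162,0,0,0,0,-1],
  [0,0,0,0,0,0,-1],
])

```text
clock: 29.18
position: [0.4557, 0.2132, 0.1041]
ee_rot: [0.776, 0.631, 0.001, -0.001]
ft_force: [0.5, 0.2, 0.7]
grip_width: 0.002
```

```bash
python3 -c "
from armc import *
rel(); snap('wrist','w23')"
```

```text
rel atr mm -47.6 -103.9
c est (touching) 1.089 r 0.1143
t29.18 pos [0.4557 0.2132 0.1041] jaw yaw -11.8 xaxis yaw 78.2 z [ 0.001  0.002 -1.   ] F [0.5 0.2 0.7] w 0.002 q [-1.36  0.25  0.94  1.97 -0.24  1.03 -0.52]
```

View pics/w23.png

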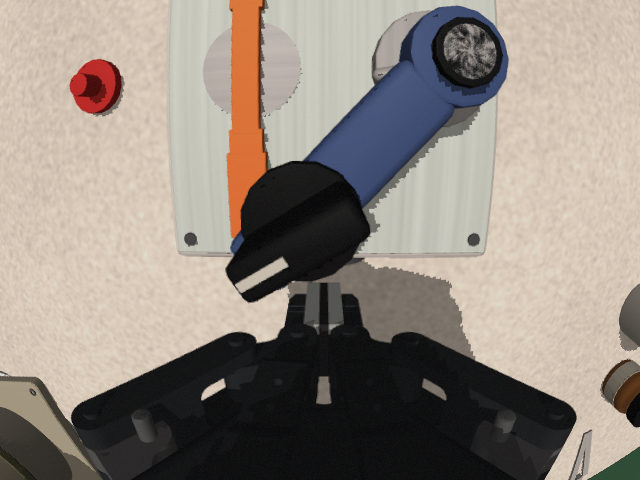

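Request:
move_arm([
  [0.0082,-0.0151,0,0,0,0,-1],
  [0.0104,-0.0137,0,0,0,0,-1],
  [0.0123,-0.012,0,0,0,0,-1],
  [0.007,-0.005,0,0,0,0,-1],
  [0.007,-0.005,0,0,0,0,-1],
  [0.0076,-0.004,0,0,0,0,-1],
  [0.0076,-0.004,0,0,0,0,-1],
  [0,0,0,0,0,0,-1],
])

```text
clock: 30.22
position: [0.4099, 0.2839, 0.1034]
ee_rot: [0.776, 0.631, 0.0, -0.0]
ft_force: [-0.2, -0.5, 0.3]
grip_width: 0.001
```

```bash
python3 -c "
from armc import *
rel(); snap('wrist','w24')"
```

```text
rel atr mm -107.1 -44.2
c est (touching) 1.835 r 0.1158
t30.23 pos [0.4099 0.2839 0.1034] jaw yaw -11.8 xaxis yaw 78.2 z [ 0.     0.001 -1.   ] F [-0.2 -0.5  0.3] w 0.001 q [-1.5   0.23  0.9   1.98 -0.21  1.03 -0.71]
```

View pics/w24.png

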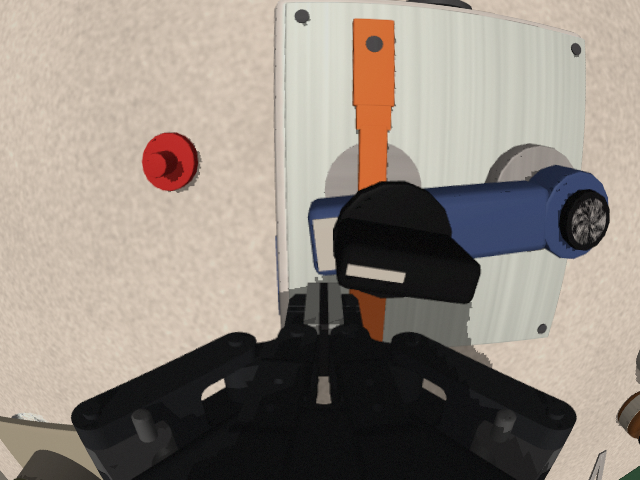

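```bash
cat > wd.py <<'E'
from h import *
def wcloud(o,d):
    c=viewer.calibration('wrist'); v,u=np.mgrid[:480,:640]; a=np.stack([u-c['cx'],v-c['cy']],-1); r=np.linalg.norm(a,axis=-1); th=r/c['fx']
    s=np.tan(th)/np.maximum(r,1e-9)*d
    P=np.stack([a[...,0]*s,a[...,1]*s,d],-1)@c['T_tool_cam'][:3,:3].T+c['T_tool_cam'][:3,3]
    R=Ro.from_quat(o['ee_rot']).as_matrix(); return P@R.T+o['position'],P
def armline(o,im,d):
    W,P=wcloud(o,d); hs=cv2.cvtColor(im,cv2.COLOR_RGB2HSV)
    b=(hs[...,0]>105)&(hs[...,0]<130)&(hs[...,1]>90)&(d>0)&(abs(W[...,2]-.116)<.0035)
    p=W[b][:,:2]; ex=np.array([np.cos(np.radians(-11.93)),np.sin(np.radians(-11.93))]); ey=np.array([-ex[1],ex[0]]); q=p-np.array([.5238,.3050]); q=np.stack([q@ex,q@ey],1)
    q=q[np.hypot(*q.T)>.03]; r=cv2.minAreaRect(q.astype(np.float32)); print('arm rect (atr rel pivot)',np.round(r[0],4),np.round(r[1],4),round(r[2],2))
    ln=cv2.fitLine(q.astype(np.float32),2,0,.01,.01).ravel(); print('line ang',np.degrees(np.arctan2(ln[1],ln[0])),'pt',q.mean(0).round(4),'n',len(q))
    return q
E
python3 -c "
from wd import *
o,im,d=snap('wrist','w25'); q=armline(o,im,d)
for lo in np.arange(-.12,-.03,.01):
    s=q[(q[:,0]>lo)&(q[:,0]<lo+.01)]
    if len(s)>10: print(lo.round(2),len(s),s[:,1].min().round(4),s[:,1].max().round(4))
"
```

```text
arm rect (atr rel pivot) [-0.0698 -0.0065] [0.087  0.0304] 5.47
line ang 0.5073811 pt [-0.0522 -0.0037] n 5172
-0.12 242 -0.0239 0.0016
-0.11 336 -0.0254 0.0022
-0.07 274 -0.0047 0.0065
-0.06 1253 -0.0169 0.0073
-0.05 1518 -0.0191 0.0086
-0.04 1394 -0.0178 0.0096
```

Request:
move_arm([
  [0.004,-0.001,0,0,0,0,-1],
  [0.004,-0.001,0,0,0,0,-1],
  [0,0,0,0,0,0,-1],
  [0,0,0,0,0,0,-1],
])

```text
clock: 30.82
position: [0.41, 0.2911, 0.1034]
ee_rot: [0.777, 0.63, 0.0, -0.0]
ft_force: [-0.9, -0.3, -0.1]
grip_width: 0.002
```

```bash
python3 -c "
from wd import *
from armc import rel
rel()
o,im,d=snap('wrist','w26'); q=armline(o,im,d)
for lo in np.arange(-.12,-.03,.01):
    s=q[(q[:,0]>lo)&(q[:,0]<lo+.01)]
    if len(s)>10: print(lo.round(2),len(s),s[:,1].min().round(4),s[:,1].max().round(4))
"
```

```text
rel atr mm -108.5 -37.1
c est (touching) 1.899 r 0.1146
t30.82 pos [0.41   0.2911 0.1034] jaw yaw -11.9 xaxis yaw 78.1 z [ 0.     0.001 -1.   ] F [-0.9 -0.3 -0.1] w 0.002 q [-1.51  0.24  0.9   1.97 -0.22  1.03 -0.71]
arm rect (atr rel pivot) [-0.0699 -0.0029] [0.0867 0.029 ] 2.07
line ang -2.3101916 pt [-0.053  -0.0005] n 5012
-0.12 266 -0.0182 0.0074
-0.11 350 -0.0187 0.0091
-0.07 230 -0.0019 0.01
-0.06 1247 -0.0142 0.0105
-0.05 1435 -0.0165 0.0108
-0.04 1339 -0.0157 0.0117
```

View pics/w26.png

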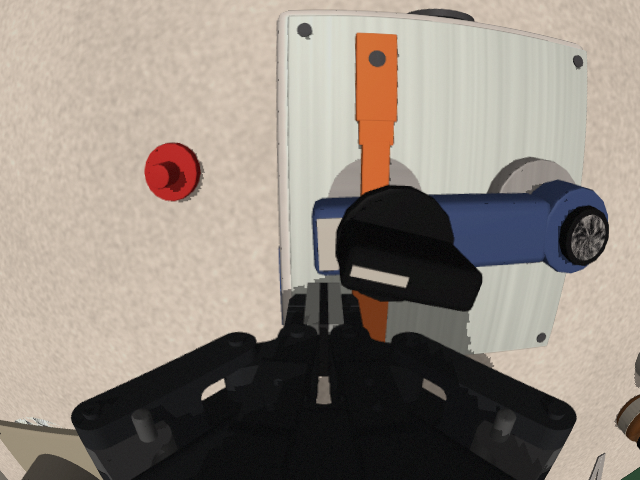

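Request:
move_arm([
  [0.003,0,0,0,0,0,-1],
  [0.003,0,0,0,0,0,-1],
  [0,0,0,0,0,0,-1],
  [0,0,0,0,0,0,-1],
])

```text
clock: 31.38
position: [0.4112, 0.297, 0.1035]
ee_rot: [0.776, 0.63, 0.0, -0.0]
ft_force: [0.4, -0.2, -0.2]
grip_width: -0.0
```

```bash
python3 -c "
from wd import *
from armc import rel
rel()
o,im,d=snap('wrist','w27'); q=armline(o,im,d)
for lo in np.arange(-.12,-.03,.01):
    s=q[(q[:,0]>lo)&(q[:,0]<lo+.01)]
    if len(s)>10: print(lo.round(2),len(s),s[:,1].min().round(4),s[:,1].max().round(4))
"
```

```text
rel atr mm -108.5 -31.1
c est (touching) 1.954 r 0.1129
t31.38 pos [0.4112 0.297  0.1035] jaw yaw -11.9 xaxis yaw 78.1 z [ 0.     0.001 -1.   ] F [ 0.4 -0.2 -0.2] w -0.000 q [-1.5   0.25  0.89  1.96 -0.23  1.03 -0.71]
arm rect (atr rel pivot) [-0.0702  0.0003] [0.0864 0.0309] 0.43
line ang -4.0299644 pt [-0.0533  0.0013] n 4955
-0.12 266 -0.0154 0.0111
-0.11 366 -0.0151 0.0117
-0.1 12 0.0113 0.0155
-0.07 214 0.0004 0.0122
-0.06 1240 -0.0134 0.0127
-0.05 1409 -0.0146 0.0123
-0.04 1311 -0.0149 0.0124
```

Request:
move_arm([
  [-0.012,0,0,0,0,0,-1],
  [-0.02,0,-0.02,0,0,0,-1],
  [-0.02,0,-0.05,0,0,0,-0.5],
  [-0.02,0,-0.055,0,0,0,0.5],
  [0,0.02,-0.055,0,0,0,0.5],
  [0,0,-0.02,0,0,0,0.5],
  [0,0,0,0,0,0,0.5],
])

```text
clock: 32.3
position: [0.4165, 0.2218, 0.3041]
ee_rot: [0.777, 0.63, 0.001, -0.001]
ft_force: [0.6, -0.6, -0.2]
grip_width: 0.754
```

```bash
cat > knob.py <<'E'
from wd import *
from armc import piv,ex,ey
def knob(name):
    o,im,d=snap('wrist',name); W,P=wcloud(o,d); st()
    q=armline(o,im,d)
    m=(d>0)&(abs(W[...,2]-.154)<.004)&(np.hypot(W[...,0]-.441,W[...,1]-.322)<.03)
    p=W[m][:,:2]; r=cv2.minAreaRect(p.astype(np.float32)); b=r[1]; a=r[2] if b[0]>b[1] else r[2]+90
    print('handle n',m.sum(),np.round(r[0],4),np.round(b,4),'yaw %.1f'%a,'z',np.median(W[m][:,2]))
    m=(d>0)&(abs(W[...,2]-.124)<.003)&(np.hypot(W[...,0]-.441,W[...,1]-.322)<.03)&(im.max(2)<70)
    n,l,s,c=cv2.connectedComponentsWithStats(m.astype(np.uint8))
    p=W[m][:,:2].astype(np.float32); print('disc',m.sum(),cv2.minEnclosingCircle(p) if len(p)>5 else None)
    b=(im[...,2]>0)
    return o,im,d,W
E
python3 -c "
from knob import *
knob('w28')"
```

```text
t32.35 pos [0.4159 0.2217 0.303 ] jaw yaw -11.9 xaxis yaw 78.1 z [-0.     0.002 -1.   ] F [ 0.  -0.2 -0.1] w 0.749 q [-1.61 -0.16  0.94  1.77  0.13  1.46 -0.9 ]
arm rect (atr rel pivot) [-0.0699 -0.0025] [0.0861 0.027 ] 0.72
line ang 5.168934 pt [-0.049  -0.0028] n 1160
handle n 932 [0.4411 0.3203] [0.0146 0.042 ] yaw 152.9 z 0.1540997595210151
disc 962 ((0.44166362285614014, 0.31971418857574463), 0.022209495306015015)
```

View pics/w28.png

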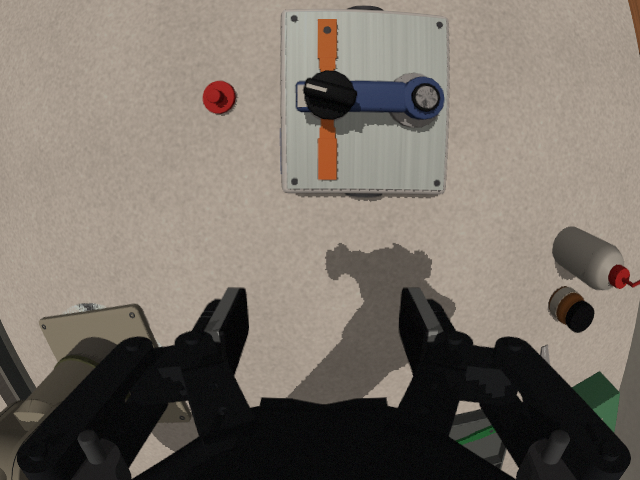

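```bash
python3 -c "
from h import *
go([.4418,.3212,.22],152.9)"
```

```text
delta tool mm [102.6   4.9  83.1]
turn deg [  0.   -0.1 -74.8]
```

Request:
move_arm([
  [0.03,0.001,0,0,0,0,0.7],
  [0.05,0.003,0,0,0,0,0.7],
  [0.0226,0.001,0.02,0,0,-10,0.7],
  [0,0,0.02,0,0,-10.5,0.7],
  [0,0,0.02,0,0,-10.5,0.7],
  [0,0,0.02,0,0,-10.5,0.7],
  [0,0,0,0,0,-10.5,0.7],
  [0,0,0,0,0,-10.5,0.7],
  [0,0,0,0,0,-10.5,0.7],
  [0,0,0,0,0,-1.8,0.7],
])

```text
clock: 33.6
position: [0.4415, 0.3208, 0.2221]
ee_rot: [0.234, 0.972, -0.0, -0.0]
ft_force: [-0.0, -0.5, 0.4]
grip_width: 0.854
```

Request:
move_arm([
  [0,0,0,0,0,0,0.7],
])

```text
clock: 33.72
position: [0.4417, 0.3212, 0.2228]
ee_rot: [0.236, 0.972, -0.0, -0.0]
ft_force: [-0.0, -0.3, -0.0]
grip_width: 0.846
```

```bash
python3 -c "
from knob import *
knob('w29');go([.4418,.3212,.130],152.9)"
```

```text
t33.77 pos [0.4417 0.3214 0.223 ] jaw yaw 62.7 xaxis yaw 152.7 z [-0.  0. -1.] F [-0.5 -0.2 -0. ] w 0.851 q [-1.45  0.2   0.84  1.72 -0.15  1.29  0.52]
arm rect (atr rel pivot) [-0.0702 -0.0018] [0.0874 0.0274] 0.19
line ang -0.8381743 pt [-0.0533  0.0002] n 1369
handle n 1475 [0.4409 0.3203] [0.014  0.0409] yaw 153.1 z 0.15416553036940034
disc 1702 ((0.4412951171398163, 0.3201439380645752), 0.022190306335687637)
delta tool mm [-0.2 -0.1 93. ]
turn deg [ 0.  -0.  -0.2]
```

View pics/w29.png

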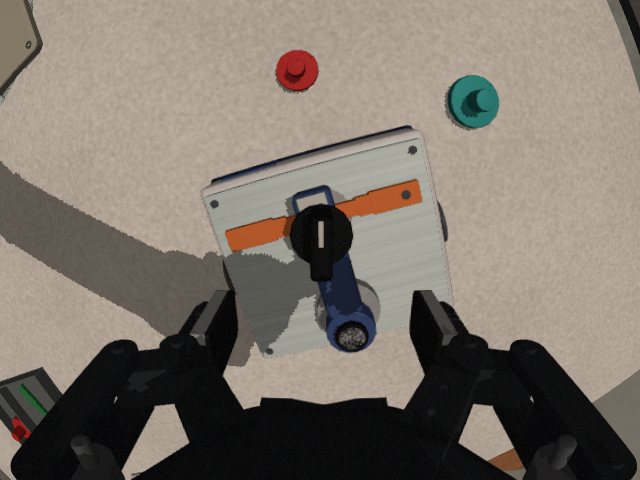

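Request:
move_arm([
  [0,-0.001,0.02,0,0,0,0.7],
  [0,0,0.03,0,0,0,0.7],
  [0,0,0.025,0,0,0,0.7],
  [0,0,0.013,0,0,0,0.4],
  [0,0,0.005,0,0,0,0],
  [0,0,0,0,0,0,-0.3],
])

```text
clock: 34.52
position: [0.4417, 0.3211, 0.1309]
ee_rot: [0.234, 0.972, 0.001, 0.0]
ft_force: [0.4, 0.5, 0.2]
grip_width: 0.353
```

```bash
python3 -c "
from h import *
st(); snap('wrist','w30');go([.4411,.3205,.130],152.9)"
```

```text
t34.52 pos [0.4417 0.3211 0.1309] jaw yaw 62.9 xaxis yaw 152.9 z [ 0.001  0.001 -1.   ] F [0.4 0.5 0.2] w 0.353 q [-1.4   0.3   0.81  1.83 -0.24  1.11  0.59]
delta tool mm [ 0.4 -1.   1.2]
turn deg [ 0.1  0.  -0. ]
```

View pics/w30.png

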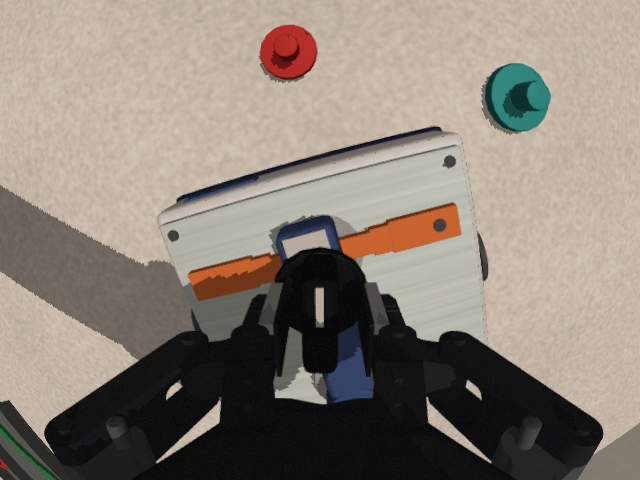

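Request:
move_arm([
  [0,-0.001,0.001,0,0,0,-0.4],
  [0,0,0,0,0,0,-0.7],
  [0,0,0,0,0,0,-1],
  [0,0,0,0,0,0,-1],
  [0,0,0,0,0,0,-1],
], force=70)

```text
clock: 35.2
position: [0.4411, 0.3204, 0.13]
ee_rot: [0.234, 0.972, 0.001, -0.0]
ft_force: [-2.7, 0.2, 5.5]
grip_width: 0.149
```

```bash
python3 -c "
from wd import *
st(); o,im,d=snap('wrist','w31'); armline(o,im,d)"
```

```text
t35.20 pos [0.4411 0.3204 0.13  ] jaw yaw 62.9 xaxis yaw 152.9 z [ 0.     0.002 -1.   ] F [-2.7  0.2  5.5] w 0.149 q [-1.4   0.3   0.81  1.84 -0.24  1.11  0.59]
arm rect (atr rel pivot) [-0.0703 -0.0014] [0.0879 0.0277] 0.33
line ang -7.6018224 pt [-0.0926 -0.0019] n 770
```

Request:
move_arm([
  [0,0,0,0,0,4,-1],
  [0,0,0,0,0,8,-1],
  [0,0,0,0,0,8,-1],
  [0,0,0,0,0,8,-1],
])

```text
clock: 35.75
position: [0.4416, 0.3208, 0.1301]
ee_rot: [0.464, 0.886, 0.001, 0.0]
ft_force: [0.5, 1.7, 2.1]
grip_width: 0.147
```

```bash
python3 -c "
from wd import *
st(); print(manip.get_obs()['torque']); o,im,d=snap('wrist','w32'); armline(o,im,d)"
```

```text
t35.75 pos [0.4416 0.3208 0.1301] jaw yaw 34.7 xaxis yaw 124.7 z [ 0.002  0.002 -1.   ] F [0.5 1.7 2.1] w 0.147 q [-1.47  0.32  0.9   1.84 -0.28  1.11  0.14]
[ 0.34864682 -0.21470302  0.12166904]
arm rect (atr rel pivot) [-0.0743  0.0067] [0.0849 0.0276] 14.01
line ang 6.0941195 pt [-0.0755  0.0066] n 1172
```

View pics/w32.png

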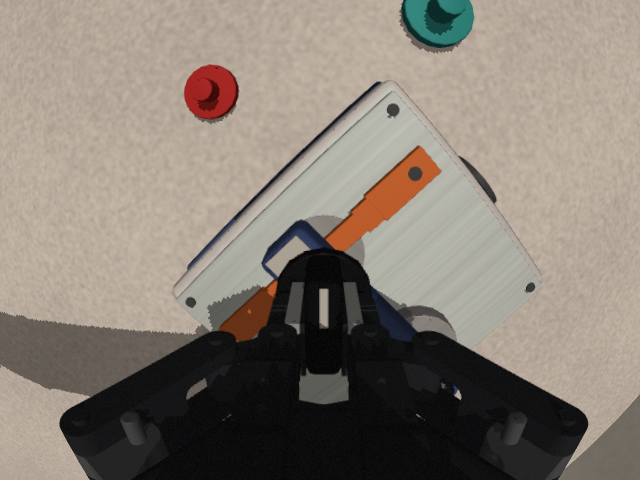

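Request:
move_arm([
  [0,0,0,0,0,8,-1],
  [0,0,0,0,0,8,-1],
  [0,0,0,0,0,8,-1],
  [0,0,0,0,0,8,-1],
  [0,0,0,0,0,8,-1],
  [0,0,0,0,0,8,-1],
  [0,0,0,0,0,8,-1],
  [0,0,0,0,0,8,-1],
  [0,0,0,0,0,8,-1],
  [0,0,0,0,0,0,-1],
])

```text
clock: 37.05
position: [0.4429, 0.3198, 0.1301]
ee_rot: [0.895, 0.445, 0.002, 0.001]
ft_force: [6.7, -0.8, 0.1]
grip_width: 0.148
```

```bash
python3 -c "
from wd import *
st(); print(manip.get_obs()['torque']); o,im,d=snap('wrist','w33')"
```

```text
t37.05 pos [0.4429 0.3198 0.1301] jaw yaw -37.1 xaxis yaw 52.9 z [ 0.004  0.001 -1.   ] F [ 6.7 -0.8  0.1] w 0.148 q [-1.65  0.45  1.18  1.84 -0.46  1.15 -0.97]
[-0.19637454 -1.39367067  0.00604174]
```

View pics/w33.png

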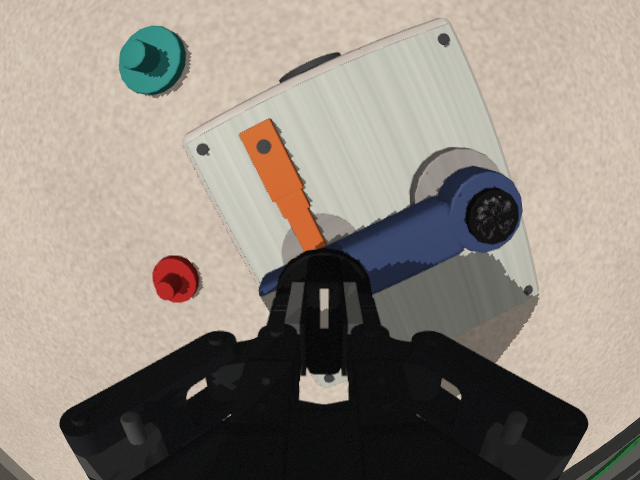

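Request:
move_arm([
  [0,0,0,0,0,0,-0.3],
  [0,0,0,0,0,0,0.7],
  [0,0,0,0,0,0,0.7],
  [0,0,0,0,0,0,0.7],
  [0,0,-0.02,0,0,0,0.7],
  [0,0,-0.03,0,0,0,0.7],
  [0,0,-0.04,0,0,0,0.7],
  [0,0,0,0,0,0,0.7],
])

```text
clock: 38.1
position: [0.4426, 0.3205, 0.2231]
ee_rot: [0.895, 0.445, 0.003, -0.001]
ft_force: [0.8, -0.3, -0.4]
grip_width: 0.85
```

```bash
python3 -c "
from knob import *
knob('w34')"
```

```text
t38.15 pos [0.4417 0.3204 0.2214] jaw yaw -37.1 xaxis yaw 52.9 z [ 0.002  0.004 -1.   ] F [-0.8 -0.3  0.1] w 0.852 q [-1.75  0.34  1.27  1.74 -0.34  1.31 -1.05]
arm rect (atr rel pivot) [-0.0702 -0.0005] [0.0859 0.0298] 0.97
line ang -5.6988997 pt [-0.0493 -0.0003] n 1952
handle n 1417 [0.4415 0.3198] [0.0416 0.0132] yaw 52.4 z 0.15426211124368616
disc 1754 ((0.44143569469451904, 0.32024064660072327), 0.022218380123376846)
```

View pics/w34.png

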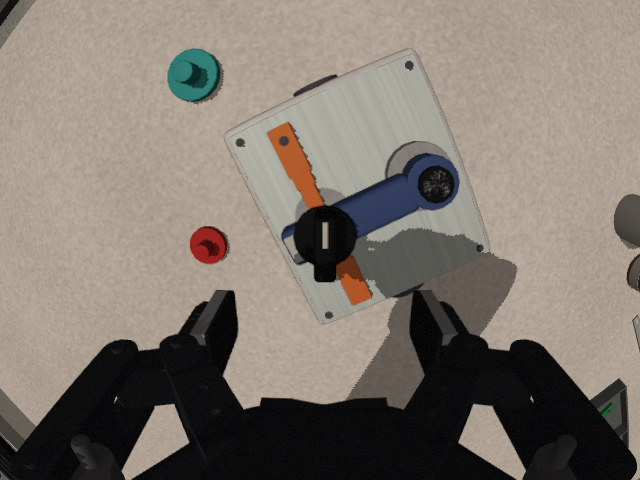

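Request:
move_arm([
  [0,0,0,0,0,-6,0.7],
  [0,0,0,0,0,-10.5,0.7],
  [0,0,0,0,0,-10.5,0.7],
  [0,0,0,0,0,-10.5,0.7],
  [0,0,0,0,0,-10.5,0.7],
  [0,0,0,0,0,-10.5,0.7],
  [0,0,0,0,0,-10.5,0.7],
  [0,0,0,0,0,-10.5,0.7],
  [0,0,0,0,0,-10.5,0.7],
  [0,0,0,0,0,-10.5,0.7],
])

```text
clock: 39.4
position: [0.4407, 0.3196, 0.219]
ee_rot: [0.227, 0.974, -0.0, -0.0]
ft_force: [0.1, -0.7, 0.1]
grip_width: 0.855
```

```bash
python3 -c "
from h import *
st(); go([.4414,.3202,.22],232.4)"
```

```text
t39.40 pos [0.4407 0.3196 0.219 ] jaw yaw 63.8 xaxis yaw 153.8 z [-0.001  0.    -1.   ] F [ 0.1 -0.7  0.1] w 0.855 q [-1.5   0.21  0.91  1.73 -0.17  1.28  0.56]
delta tool mm [-0.4  0.8 -1. ]
turn deg [  0.   -0.  -78.6]
```

Request:
move_arm([
  [0,0,0,0,0,-10.5,0.7],
  [0,0,0,0,0,-10.5,0.7],
  [0,0,0,0,0,-10.5,0.7],
  [0,0,0,0,0,-10.5,0.7],
  [0,0,0,0,0,-10.5,0.7],
  [0,0,0,0,0,-10.5,0.7],
  [0,0,0,0,0,-10.5,0.7],
  [0,0,0,0,0,-5.1,0.7],
  [0,0,0,0,0,0,0.7],
])

```text
clock: 40.52
position: [0.4408, 0.3196, 0.2191]
ee_rot: [-0.438, 0.899, 0.0, -0.0]
ft_force: [0.2, -0.1, 0.6]
grip_width: 0.852
```

```bash
python3 -c "
from knob import *
knob('w35');go([.4414,.3204,.13],232.4)"
```

```text
t40.58 pos [0.4408 0.3197 0.2191] jaw yaw 141.9 xaxis yaw -128.1 z [-0.  0. -1.] F [ 0.4  0.3 -0.2] w 0.847 q [-1.36  0.18  0.73  1.73 -0.13  1.28  1.88]
arm rect (atr rel pivot) [-0.07   -0.0042] [0.0866 0.0296] 2.36
line ang 5.2420177 pt [-0.0517 -0.0045] n 1819
handle n 1528 [0.4409 0.3188] [0.0414 0.0141] yaw 52.7 z 0.15417774886567062
disc 1745 ((0.44108402729034424, 0.31911882758140564), 0.022053519263863564)
delta tool mm [-0.9 -0.  89.1]
turn deg [ 0.   0.  -0.5]
```

View pics/w35.png

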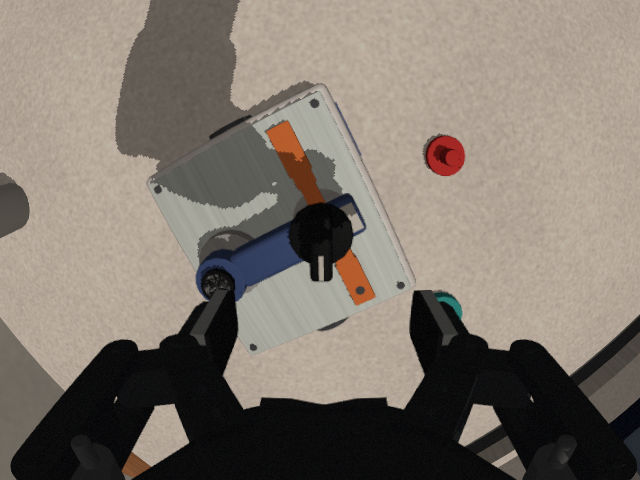

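Request:
move_arm([
  [0,-0.0003,0.02,0,0,-0.3,0.7],
  [0,0,0.03,0,0,0,0.7],
  [0,0,0.025,0,0,0,0.7],
  [0,0,0.009,0,0,0,0.4],
  [0,0,0.005,0,0,0,0],
  [0,0,0,0,0,0,-0.4],
  [0,0,0,0,0,0,-0.8],
  [0,0,0,0,0,0,-1],
  [0,0,0,0,0,0,-1],
  [0,0,0,0,0,0,-1],
])

```text
clock: 41.82
position: [0.4426, 0.32, 0.1315]
ee_rot: [-0.441, 0.898, 0.0, 0.002]
ft_force: [4.7, -1.3, 4.1]
grip_width: 0.145
```

```bash
python3 -c "
from wd import *
st(); snap('wrist','w36')"
```

```text
t41.83 pos [0.4426 0.32   0.1315] jaw yaw 142.3 xaxis yaw -127.7 z [ 0.003  0.002 -1.   ] F [ 4.7 -1.3  4.1] w 0.145 q [-1.32  0.28  0.71  1.83 -0.2   1.1   1.95]
```

View pics/w36.png

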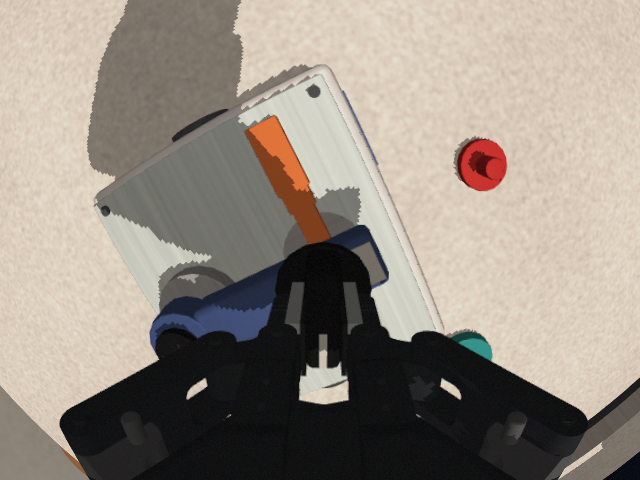

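Request:
move_arm([
  [0,-0.001,0,0,0,4,-1],
  [0,0,0,0,0,8,-1],
  [0,0,0,0,0,8,-1],
  [0,0,0,0,0,8,-1],
  [0,0,0,0,0,8,-1],
  [0,0,0,0,0,8,-1],
  [0,0,0,0,0,8,-1],
  [0,0,0,0,0,8,-1],
  [0,0,0,0,0,8,-1],
  [0,0,0,0,0,8,-1],
])

```text
clock: 43.12
position: [0.4432, 0.3198, 0.1316]
ee_rot: [0.207, 0.978, 0.002, 0.001]
ft_force: [4.6, -0.6, 3.8]
grip_width: 0.145
```

```bash
python3 -c "
from wd import *
st();print(manip.get_obs()['torque'])"
```

```text
t43.12 pos [0.4432 0.3198 0.1316] jaw yaw 66.1 xaxis yaw 156.1 z [ 0.002  0.003 -1.   ] F [ 4.6 -0.6  3.8] w 0.145 q [-1.51  0.34  0.96  1.84 -0.31  1.12  0.71]
[ 0.02038337 -1.00565141  0.07003553]
```

Request:
move_arm([
  [0,0,0,0,0,8,-1],
  [0,0,0,0,0,8,-1],
  [0,0,0,0,0,8,-1],
  [0,0,0,0,0,8,-1],
  [0,0,0,0,0,8,-1],
  [0,0,0,0,0,8,-1],
  [0,0,0,0,0,8,-1],
  [0,0,0,0,0,8,-1],
  [0,0,0,0,0,8,-1],
  [0,0,0,0,0,0,-1],
])

```text
clock: 44.38
position: [0.4426, 0.3194, 0.1315]
ee_rot: [0.742, 0.67, 0.001, -0.0]
ft_force: [-0.5, -2.6, 11.2]
grip_width: 0.143
```

```bash
python3 -c "
from wd import *
st();print(manip.get_obs()['torque']); snap('wrist','w37')"
```

```text
t44.38 pos [0.4426 0.3194 0.1315] jaw yaw -5.8 xaxis yaw 84.2 z [ 0.001  0.001 -1.   ] F [-0.5 -2.6 11.2] w 0.143 q [-1.68  0.49  1.23  1.84 -0.5   1.17 -0.38]
[-0.62586546  0.01408074 -0.04667533]
```

View pics/w37.png

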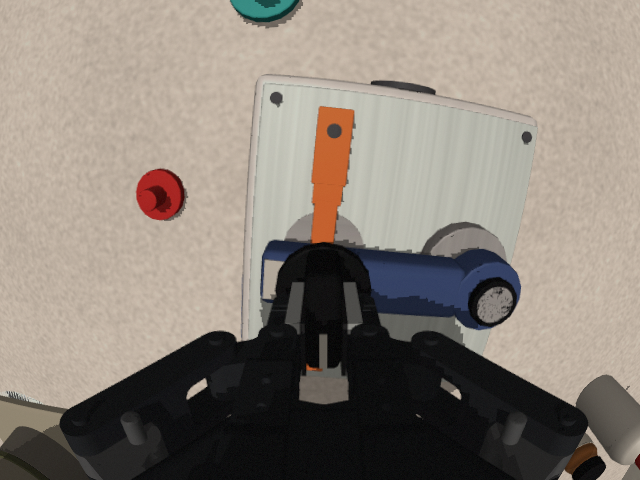

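Request:
move_arm([
  [0,0,0,0,0,5,-1],
  [0,0,0,0,0,5,-1],
  [0,0,0,0,0,5,-1],
  [0,0,0,0,0,0,-1],
])

```text
clock: 44.92
position: [0.4424, 0.3194, 0.1315]
ee_rot: [0.823, 0.568, 0.001, -0.001]
ft_force: [-2.0, -2.4, 10.9]
grip_width: 0.144
```

```bash
python3 -c "
from wd import *
st()"
```

```text
t44.92 pos [0.4424 0.3194 0.1315] jaw yaw -20.8 xaxis yaw 69.2 z [ 0.     0.002 -1.   ] F [-2.  -2.4 10.9] w 0.144 q [-1.7   0.52  1.27  1.84 -0.54  1.19 -0.61]
```

Request:
move_arm([
  [0,0,0,0,0,0,-0.3],
  [0,0,0,0,0,0,0.7],
  [0,0,0,0,0,0,0.7],
  [0,0,0,0,0,0,0.7],
  [0,0,-0.02,0,0,0,0.7],
  [0,0,-0.03,0,0,0,0.7],
  [0,0,-0.04,0,0,0,0.7],
  [0,0,0,0,0,0,0.7],
])

```text
clock: 45.92
position: [0.4433, 0.3197, 0.223]
ee_rot: [0.823, 0.569, 0.002, -0.001]
ft_force: [-0.1, 0.2, -0.6]
grip_width: 0.85
```

```bash
python3 -c "
from knob import *
knob('w38')"
```

```text
t45.98 pos [0.4424 0.3196 0.2213] jaw yaw -20.7 xaxis yaw 69.3 z [ 0.001  0.003 -1.   ] F [-0.4  0.2 -0.7] w 0.849 q [-1.76  0.37  1.3   1.74 -0.37  1.32 -0.74]
arm rect (atr rel pivot) [-0.0698  0.001 ] [0.0302 0.0862] 89.72
line ang -5.145562 pt [-0.0497  0.0007] n 1890
handle n 1504 [0.4417 0.3216] [0.0418 0.0141] yaw 69.7 z 0.15415103756335963
disc 1696 ((0.4419887065887451, 0.3215596377849579), 0.021991856396198273)
```

View pics/w38.png

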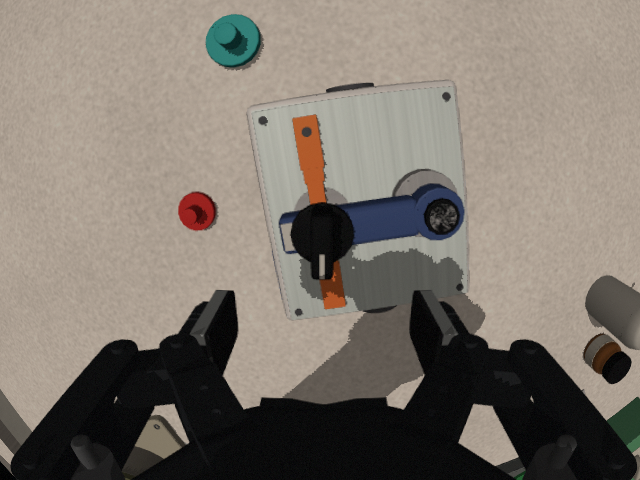

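Request:
move_arm([
  [0,0,0,0,0,-6,0.7],
  [0,0,0,0,0,-10.5,0.7],
  [0,0,0,0,0,-10.5,0.7],
  [0,0,0,0,0,-10.5,0.7],
  [0,0,0,0,0,-10.5,0.7],
  [0,0,0,0,0,-10.5,0.7],
  [0,0,0,0,0,-10.5,0.7],
  [0,0,0,0,0,-10.5,0.7],
  [0,0,0,0,0,-10.5,0.7],
  [0,0,0,0,0,-10.5,0.7],
])

```text
clock: 47.22
position: [0.4414, 0.3189, 0.2191]
ee_rot: [0.086, 0.996, -0.0, -0.001]
ft_force: [0.2, 0.3, -0.7]
grip_width: 0.846
```

Request:
move_arm([
  [0,0,0,0,0,-10.5,0.7],
  [0,0,0,0,0,-10.5,0.7],
  [0,0,0,0,0,-10.5,0.7],
  [0,0,0,0,0,-10.5,0.7],
  [0,0,0,0,0,-10.5,0.7],
  [0,0,0,0,0,-10.5,0.7],
  [0,0,0,0,0,-10.5,0.7],
  [0,0,0,0,0,-6,0.7],
  [0,0,0,0,0,0,0.7],
])

```text
clock: 48.35
position: [0.4415, 0.3189, 0.2193]
ee_rot: [-0.568, 0.823, 0.0, -0.001]
ft_force: [-1.1, 0.2, 0.6]
grip_width: 0.85
```

```bash
python3 -c "
from knob import *
knob('w39');go([.4422,.3202,.13],249.7)"
```

```text
t48.40 pos [0.4416 0.3189 0.2195] jaw yaw 159.2 xaxis yaw -110.8 z [-0.001 -0.    -1.   ] F [ 0.4  0.5 -0. ] w 0.852 q [-1.37  0.18  0.75  1.73 -0.13  1.28  2.19]
arm rect (atr rel pivot) [-0.0693 -0.0022] [0.027 0.087] 89.8
line ang 5.0529084 pt [-0.0502 -0.0037] n 1861
handle n 1530 [0.4415 0.3207] [0.0415 0.0139] yaw 68.7 z 0.15424222498198514
disc 1735 ((0.4415837824344635, 0.3202344477176666), 0.022032715380191803)
delta tool mm [-1.4 -0.2 89.5]
turn deg [ 0.1 -0.  -0.5]
```

Request:
move_arm([
  [-0.0014,-0.0003,0.02,0,0,0,0.7],
  [0,0,0.03,0,0,0,0.7],
  [0,0,0.025,0,0,0,0.7],
  [0,0,0.009,0,0,0,0.4],
  [0,0,0.005,0,0,0,0],
  [0,0,0,0,0,0,-0.4],
  [0,0,0,0,0,0,-0.8],
  [0,0,0,0,0,0,-1],
  [0,0,0,0,0,0,-1],
  [0,0,0,0,0,0,-1],
])

```text
clock: 49.65
position: [0.4429, 0.3209, 0.1324]
ee_rot: [-0.569, 0.823, 0.001, 0.001]
ft_force: [-3.8, -0.4, 7.2]
grip_width: 0.143
```

```bash
python3 -c "
from wd import *
st()"
```

```text
t49.65 pos [0.4429 0.3209 0.1324] jaw yaw 159.3 xaxis yaw -110.7 z [ 0.     0.002 -1.   ] F [-3.8 -0.4  7.2] w 0.143 q [-1.33  0.28  0.72  1.83 -0.21  1.11  2.25]
```

Request:
move_arm([
  [0,0,0,0,0,5,-1],
  [0,0,0,0,0,5,-1],
  [0,0,0,0,0,5,-1],
  [0,0,0,0,0,5,-1],
  [0,0,0,0,0,5,-1],
  [0,0,0,0,0,5,-1],
  [0,0,0,0,0,0,-1],
])

```text
clock: 50.52
position: [0.4432, 0.3206, 0.1324]
ee_rot: [-0.336, 0.942, 0.001, 0.001]
ft_force: [-2.1, -1.9, 6.0]
grip_width: 0.149
```

```bash
python3 -c "
from wd import *
st();print(manip.get_obs()['torque']); snap('wrist','w40')"
```

```text
t50.52 pos [0.4432 0.3206 0.1324] jaw yaw 129.2 xaxis yaw -140.8 z [ 0.001  0.002 -1.   ] F [-2.1 -1.9  6. ] w 0.149 q [-1.4   0.3   0.82  1.83 -0.25  1.11  1.76]
[-0.48062745  0.42957743 -0.01386247]
```

View pics/w40.png

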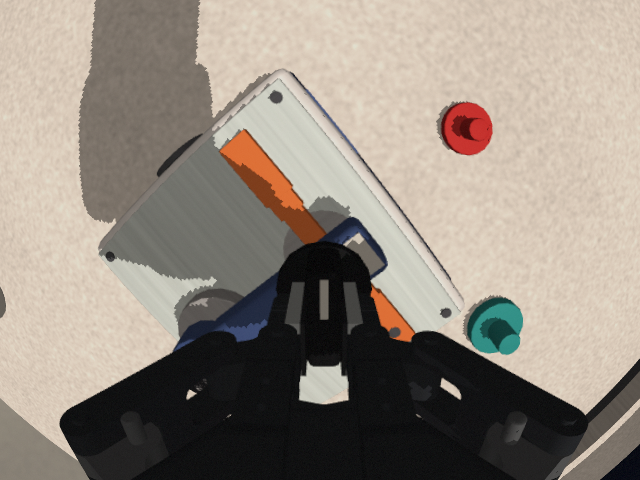

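Request:
move_arm([
  [0,0,0,0,0,4,-1],
  [0,0,0,0,0,4,-1],
  [0,0,0,0,0,0,-1],
])

```text
clock: 50.95
position: [0.4433, 0.3205, 0.1324]
ee_rot: [-0.269, 0.963, 0.001, 0.001]
ft_force: [-1.9, -1.2, 6.7]
grip_width: 0.146
```

```bash
python3 -c "
from wd import *
st();print(manip.get_obs()['torque'])"
```

```text
t50.95 pos [0.4433 0.3205 0.1324] jaw yaw 121.2 xaxis yaw -148.8 z [ 0.001  0.002 -1.   ] F [-1.9 -1.2  6.7] w 0.146 q [-1.42  0.31  0.84  1.83 -0.26  1.11  1.63]
[-0.46502851  0.41944738  0.01242375]
```

Request:
move_arm([
  [0,0,0,0,0,3,-1],
  [0,0,0,0,0,3,-1],
  [0,0,0,0,0,0,-1],
])

```text
clock: 51.32
position: [0.4433, 0.3205, 0.1324]
ee_rot: [-0.219, 0.976, 0.001, 0.001]
ft_force: [-1.3, -2.0, 5.7]
grip_width: 0.151
```

```bash
python3 -c "
from wd import *
st();print(manip.get_obs()['torque'])"
```

```text
t51.33 pos [0.4433 0.3205 0.1324] jaw yaw 115.3 xaxis yaw -154.7 z [ 0.001  0.001 -1.   ] F [-1.3 -2.   5.7] w 0.151 q [-1.44  0.31  0.86  1.83 -0.26  1.12  1.53]
[-0.71693478  0.33650129  0.75209746]
```

Request:
move_arm([
  [0,0,0,0,0,0,-0.3],
  [0,0,0,0,0,0,0.7],
  [0,0,0,0,0,0,0.7],
  [0,0,0,0,0,0,0.7],
  [0,0,-0.02,0,0,0,0.7],
  [0,0,-0.03,0,0,0,0.7],
  [0,0,-0.04,0,0,0,0.7],
  [0,0,0,0,0,0,0.7],
])

```text
clock: 52.32
position: [0.4441, 0.3211, 0.2241]
ee_rot: [-0.219, 0.976, 0.002, 0.002]
ft_force: [0.1, 0.4, -0.3]
grip_width: 0.852
```

```bash
python3 -c "
from knob import *
from bar import bar
o,im,d,W=knob('w41'); bar(im,'orange',.075,o)"
```

```text
t52.38 pos [0.4433 0.3208 0.2224] jaw yaw 115.3 xaxis yaw -154.7 z [ 0.001  0.003 -1.   ] F [-0.6  0.2 -0.9] w 0.848 q [-1.49  0.21  0.9   1.72 -0.17  1.29  1.46]
arm rect (atr rel pivot) [-0.07   -0.0024] [0.0284 0.0882] 89.98
line ang 1.7465863 pt [-0.0531 -0.0032] n 1681
handle n 1484 [0.4412 0.3207] [0.0413 0.0141] yaw 26.7 z 0.1541536200631375
disc 1691 ((0.4411974847316742, 0.32044193148612976), 0.02206898294389248)
orange px [273. 174.] [236 143  81  62] A 1741 ctr [0.4301 0.2756] size [0.0705 0.0187] yaw 78.3
orange px [376. 249.] [352 224  54  51] A 1131 ctr [0.4506 0.3742] size [0.0554 0.0188] yaw 77.9
orange px [ 10. 300.] [  0 287  19  30] A 181 ctr [0.6918 0.026 ] size [0.0394 0.0223] yaw 46.1
```

View pics/w41.png

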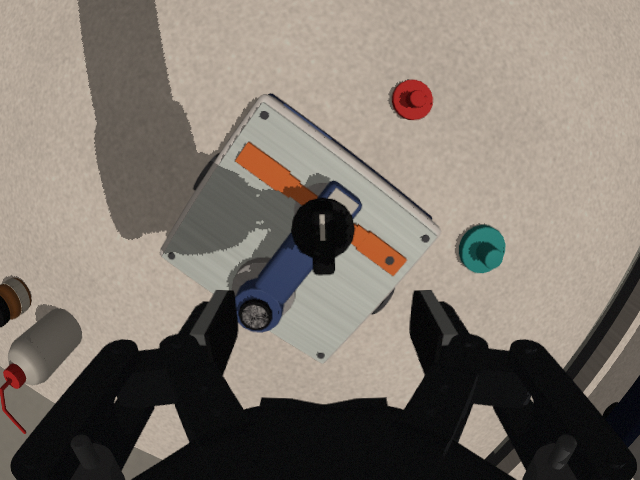

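Request:
move_arm([
  [0,0,-0.03,0,0,0,0.7],
  [0,0,-0.05,0,0,0,0.7],
  [0,0,-0.04,0,0,0,0.7],
  [0,0,0,0,0,0,0.7],
  [0,0,0,0,0,0,0.7],
])

```text
clock: 53.0
position: [0.4423, 0.3202, 0.34]
ee_rot: [-0.219, 0.976, -0.0, -0.001]
ft_force: [-0.4, 0.3, -0.0]
grip_width: 0.852
```

```bash
python3 -c "
from h import *
st(); snap('top','t42'); snap('side','s42'); o,im,d=snap('wrist','w42')
t=cv2.imread('pics/t42.png'); s=cv2.imread('pics/s42.png')
cv2.imwrite('pics/z42.png',np.vstack([cv2.resize(t[180:300,400:530],(390,360))[:300],cv2.resize(s[340:470,300:450],(390,300))]))
cv2.imwrite('pics/z43.png',cv2.resize(s[150:270,220:360],None,fx=5,fy=5))"
```

```text
t53.00 pos [0.4423 0.3202 0.34  ] jaw yaw 115.3 xaxis yaw -154.7 z [-0.001 -0.    -1.   ] F [-0.4  0.3 -0. ] w 0.852 q [-1.52  0.15  0.92  1.53 -0.12  1.53  1.41]
```

View pics/t42.png

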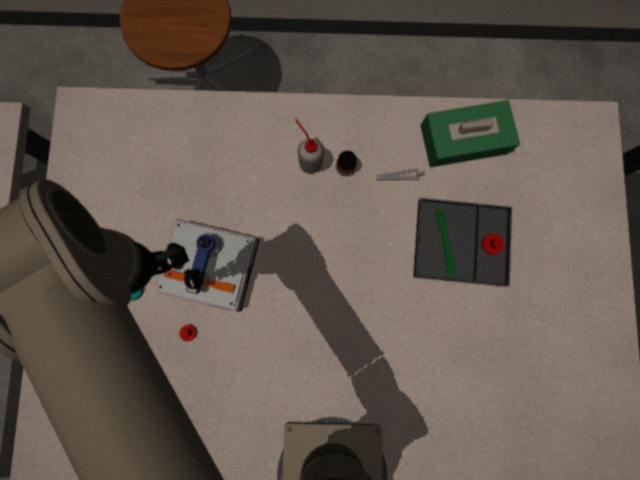

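View pics/s42.png

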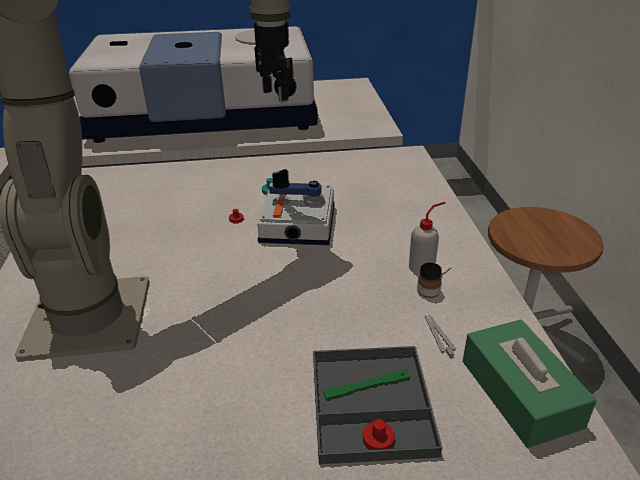

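View pics/z43.png

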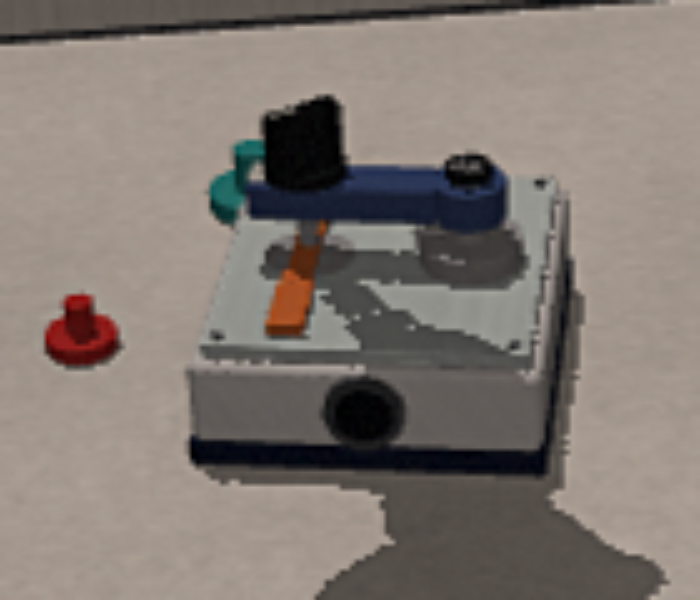

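```bash
python3 -c "
from h import *
print(ray('top',445,242,.008)); print(manip.hand_in())"
```

```text
[ 0.55506483 -0.27546238  0.008     ]
the job is handed in; nothing more can be done
None
```

The job is handed in at about 53 s of the 210 s allowed; `hand_in` gives no verdict, so the checks below are my own camera and force readings.

**What I did**
- I put the larger red cap in the tray's narrow bay. The small red one and the turquoise one were left alone.
- I laid the green bar flat in the wide bay. It was the only other bar there; no blue or black bar appeared in the views.
- I laid the orange bar across the crystal and let go of it.
- I pushed the clamp arm home with the shut fingers.
- I wound the knob clockwise in three grips until the wrist torque about the knob axis rose to 0.75 N m.

**What the last checks showed**
- **Arm:** it lay along the accessory's mid-line, within about 0.5° of its stop.
- **Knob:** the handle angle gives about 5.6 rad. This assumes the handle lies along the arm at zero.
- **Orange bar:** its centre was about 2 mm from the crystal estimate, and it had not moved since I placed it.
- **Tray:** the green bar's centre was within about 5 mm of the wide bay's centre, and the cap was in the narrow bay.
- **Bystanders:** the wash bottle, jar and tweezers looked unmoved.

**What did not agree or was not measured**
- My estimates of the crystal and knob axis differed by 1 to 3 mm between views, close to the calibration error.
- The arm did not show a clear snap when I expected it. I pushed on about 14 mm until it aligned and stood clear of the finger.
- The force of the anvil on the bar could not be measured directly. I infer it from the knob being at its stop.

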